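# Ready a belt-driven sprayer pump for plumbing

### The job

Get the new sprayer pump ready to be plumbed in: pull every black transit cap off its hose tails and put the caps in the steel parts tray. Screw the brass elbow, which is only finger-started, clockwise down into its port until it meets resistance and its hex is home on the port, and stop where its barb points straight along the outlet bar and out past the bar's free end, away from the hose tails, without forcing it past that point. Turn the V-belt pulley until the set screw on its hub points straight up, ready for the hex key, and leave the other things on the bench where they are.

Things in the scene. Friction and masses are not known exactly. Their poses are not given: they have to be found in the camera images.
- pump: the belt-driven pump, clamped down and fixed; origin at the centre of its base plate's underside, z up. The aluminium outlet bar lies along its y axis on the robot's side; behind the bar is the grey crankcase (x -25 to 105, y -70 to 55, top 111 mm); the pulley is beside the crankcase on the +y side, axle at x = 45 mm
- bar_top (a point): point on the outlet bar's top at the pump's x = -85, y = 0, 135 mm above the bench, axes as the pump's. The bar is 46 mm wide (x) and reaches from y = -145 (free end) to +140 mm. On its middle line: the elbow's port at y = -115 and four upright brass hose tails at y = -33, 15, 63, 111 mm, each a hex foot 31 mm across, 10 mm high, with a stub 18.6 mm thick rising 28 mm above it
- elbow_block (a point): centre of the brass elbow's grip block, on the screw axis; x axis along the barb, z up. Block 26 mm along the barb, 24 mm across its two flat cheeks, top 15 mm above and foot 21 mm below this point; under it a hex 33 mm across, 12 mm high. Home: hex on the port boss (42 mm across, 8 mm high), this point 176 mm above the bench
- elbow_tip (a point): end of the elbow's horizontal barb, 59 mm out from the screw axis, level with elbow_block; barb 20 to 24 mm thick
- elbow_thread (a joint): turn of the elbow's thread, rad, growing as it screws in (clockwise from above), sinking 2.2 mm a turn against a drag of 0.08 N m. Starts at -8.8 to -5.2; stops at 0, the thread home, when the barb is 0.35 rad short of its place (counter-clockwise of it, from above)
- elbow (a joint): further clockwise turn of the elbow, rad, after the thread is home, squeezing its seal: takes 0.13 N m at once and 0.25 N m more per rad, hard stop at 1.3. Starts at 0 and stays near 0 until then. 0.35 = barb exactly in its place, along the bar past its free end (the pump's -y). Left there it stays; from past 0.5 it springs back a little
- pulley_hub (a point): centre of the cast V-belt pulley, on its axle, 88 mm above the bench; the axle is this frame's y axis (the pump's y). Rim 156 mm in diameter, 34 mm wide, flat side faces with 25 mm or more free beside them down to 42 mm below the rim's top. The hub, 48 mm in diameter, stands 23 mm proud of the rim on the outer (+y) side
- set_screw (a point): top of the head of the pulley's one set screw: head 12 mm thick, 8 mm out of the hub, 29 mm to the outer (+y) side of the rim's middle, 32 mm from the axle. This frame's z axis points from the axle out through the screw
- pulley (a joint): turn of the pulley, rad, about the pump's +y axis; 0 (or any whole turns) = set screw straight up, +1.57 = screw towards the pump's +x. Starts at 0.8 to 5.5. Turns either way against a drag of 0.12 N m and stays where it is left
- cap1_mid (a point): centre of black plastic transit cap 1 (hose tail at the pump's y = -33 mm; may be absent): a round cup, mouth down, 31 mm across, 32 mm tall, 24 mm inside, 20 g, sitting loosely over its tail with this point 161 mm above the bench; it lifts straight off after 29 mm. z axis along the cap, closed end up
- cap2_mid (a point): centre of black plastic transit cap 2 (hose tail at the pump's y = 15 mm; may be absent): a round cup, mouth down, 31 mm across, 32 mm tall, 24 mm inside, 20 g, sitting loosely over its tail with this point 161 mm above the bench; it lifts straight off after 29 mm. z axis along the cap, closed end up
- cap3_mid (a point): centre of black plastic transit cap 3 (hose tail at the pump's y = 63 mm; may be absent): a round cup, mouth down, 31 mm across, 32 mm tall, 24 mm inside, 20 g, sitting loosely over its tail with this point 161 mm above the bench; it lifts straight off after 29 mm. z axis along the cap, closed end up
- cap4_mid (a point): centre of black plastic transit cap 4 (hose tail at the pump's y = 111 mm; may be absent): a round cup, mouth down, 31 mm across, 32 mm tall, 24 mm inside, 20 g, sitting loosely over its tail with this point 161 mm above the bench; it lifts straight off after 29 mm. z axis along the cap, closed end up
- tray: loose steel parts tray, open at the top, 180 mm (its x) by 140 mm (its y), walls 45 mm high and 4 mm thick, 0.6 kg; origin at the centre of its underside. It stands to the right or left of the pump
Things that resemble listed ones, but are neither listed nor needed, are in the scene too. What is shaped like the tray but purple is not meant.

How it is judged:
By the outcome, as a careful person would: the job done as asked, in the order asked, and still so for the second after the job is handed in, with the robot touching nothing.
Of cap1, cap2, cap3, cap4 only 3 to 4 are there at a start; the rules pass over those that are not, and their reading is None.
At some moment in a run one of tray may be knocked a few centimetres aside while the robot is not near it.
Once in a run the grip may slacken for a moment while it holds something.
It also fails if it takes over 210 s, if anything falls off the work surface, if the arm or the gripper's body presses on something with over 40 N, if the wrist force passes 120 N, or if a joint passes its speed limit or range.

### The arm

A 6-joint arm with a two-finger parallel gripper is mounted at the origin on the work surface. World frame = base frame: x ahead of the robot, y to its left, z up, the work surface at z = 0. Lengths are in m, angles in rad, forces in N, time in s.
With the tool pointing down it reaches from about 0.35 to 0.85 m from the base axis. Payload 8.1 kg.
Tool frame: the origin (TCP) lies on the centre line of the jaws, within the pads' length; the fingertips stand 11 mm ahead of it and the grasp point (between the pads) lies 8 mm behind it (tip_reach is the z of the fingertips in the tool frame, in m); z points along the fingers, y is the direction in which the jaws open and shut (so a half turn about z gives the same grasp; the last joint's range is limited). The gripper opens to 93 mm and grips with 3 to 60 N. Pads are 15 mm wide; open, the fingers measure 128 mm over their backs; the gripper's body (75 mm by 188 mm) begins 65 mm behind the grasp point.
Start: joints at [-1.426, 0.13, 1.488, -0, 1.523, -0.085], TCP at [0.137, -0.584, 0.23] pointing down, gripper open.
Joint ranges: [-2.96, 2.96], [-0.89, 2.26], [0.02, 2.5], [-1.34, 4.48], [0, 2.73], [-2.66, 2.66]. Speed limits (rad/s): [2.39, 2.39, 2.79, 3.14, 3.14, 3.14].

### API

Orientations are given as a rotation vector (axis times angle).
In Python, from plant import read_state, read_camera, camera_params, close_job, silhouettes, tip_of, tip_reach gives the robot as it stands.
- The arm moves only by the shell command python3 -m creep 'ROWS' [FORCE]. ROWS is JSON, a list of rows, each a list of 5 numbers: the shift along the tool's x, y, z in m, then the turn about the tool's z in rad, then the closure in counts, from 0 (fully open) to 255 (shut). In form: [[dx, dy, dz, twist, gripper], ...]. A call has 1 to 12 rows; each row shifts and turns the commanded pose from where the row before left it, along the tool's axes as they then stand; what a row does not reach is not made up. A row lasts 1/12 s, in which the tool goes at most 41.7 mm and 7.16 degrees, less where a joint would pass 70% of its speed; a pose out of reach is approached as far as the arm can. A call is refused whole if a number of a shift passes 0.0417 or a number of a turn 0.125, either way. A call with a gripper value outside its range is refused whole. The fingers move at their own pace and stop on an object; FORCE is the grip in N (left out, the last holds). Time passes only in rows, so rows that do not move let the fingers close. It gives the time, the measured TCP pose, the force and the opening at its end, in the units of the state.
- read_state(): the state, without advancing time (a new reading comes with each control period).
- read_camera(name): name is "side" or "top"; returns the picture (400x640x3 uint8, red, green, blue); there is no depth.
- camera_params(name): a dict with "fov_y" (degrees; the focal length in pixels is half the picture's height over the tangent of half this angle, whatever the lens; pixels are square), "cx", "cy" (the principal point, pixels), "position" and "rotation" of the camera in the world. Camera axes: x right, y down, z forward; pixel columns grow to the right and rows downward; lengths in m; the calibration is good to about 2 mm. A picture is of the moment at which its call begins. camera_params takes no time and is no camera call.
- close_job(): hands the job in, once; it reports no verdict.
Trained networks look in the newest picture that a camera, given by its name, has taken for a name from the list of things; names that differ only in an ending like _2 or _b are one class to them, and where a whole thing is asked for, a point or a joint stands for the part that bears it (a point fixed in the world has none). Each returns a list of dicts, best first, with "confidence" (0 to 1); they miss things now and then, are a little off and sometimes report something else, mostly with a low value. They report only what shows in the picture. A call takes as long as a camera call. They do not tell look-alikes from the thing itself.
- silhouettes(camera, query): "region" (400x640 bool, what is visible of it) and "pixel" ([column, row] in pixels, amid what is visible of it).
- tip_of(camera, query): "pixel" ([column, row] in pixels: a listed point, or the origin of a listed thing).
The state is a dict: "t": time; "q": joint angles; "dq": joint speeds; "joint_torque": joint torques, N m; "tool_pos": TCP position; "orientation": TCP orientation; "force": force on the tool from outside, world axes, zero at the start; "wrist_torque": the same for the moment, N m; "opening": finger opening in m.
Only numpy, scipy, OpenCV 4.12 (cv2) and the standard library are available. Lean on these libraries where they do the work, as an engineer would, in place of code of your own. Each camera call takes 0.05 s, during which the arm holds its last target.

## Working session

There is one attempt and no reset: what is moved stays moved. The work goes in short steps, Python scripts to look and compute and a shell command to move; the robot and the scene stay as the last step left them, time stands still between calls to the robot, and variables do not carry over. Pictures are saved under pics/ and viewed, and the job is handed in when it is done.

```bash
ls; mkdir -p pics; python3 - <<'E'
from plant import *
import cv2
s=read_state();print(s)
for c in("side","top"):
    im=read_camera(c);cv2.imwrite(f"pics/{c}0.png",im[:,:,::-1]);print(c,camera_params(c))
E
```

```text
pics
{'t': 0.0, 'q': array([-1.42640650e+00,  1.31122238e-01,  1.48929058e+00,  1.67004126e-05,
        1.52299280e+00, -8.54283246e-02]), 'dq': array([ 2.82474101e-03,  2.09193985e-04, -9.18555916e-05,  1.93486035e-05,
        5.63929236e-04, -1.54153974e-03]), 'joint_torque': array([ 4.49312269e-03, -5.59839857e+01, -4.91760099e+01,  7.70192407e-02,
        3.50108917e-02, -1.46101838e-04]), 'tool_pos': array([ 0.13661191, -0.583675  ,  0.22860447]), 'orientation': array([-3.11907395e+00, -3.59994488e-01,  5.77196020e-05]), 'force': array([0.37900335, 0.24433871, 0.29780365]), 'wrist_torque': array([ 0.03083991, -0.02291792,  0.02855928]), 'opening': 0.09317778550160849}
side {'fov_y': 55.09298095357535, 'cx': 318.38616857072276, 'cy': 194.93213287488066, 'position': array([-0.06279789,  0.60363457,  0.64233704]), 'rotation': array([-0.83206831,  2.40325413, -1.27279297])}
top {'fov_y': 43.67811554524201, 'cx': 317.09556451404075, 'cy': 205.59121798196924, 'position': array([0.31344575, 0.00649269, 1.45297864]), 'rotation': array([-2.20453864,  2.15813623, -0.10640482])}
```

View pics/side0.png

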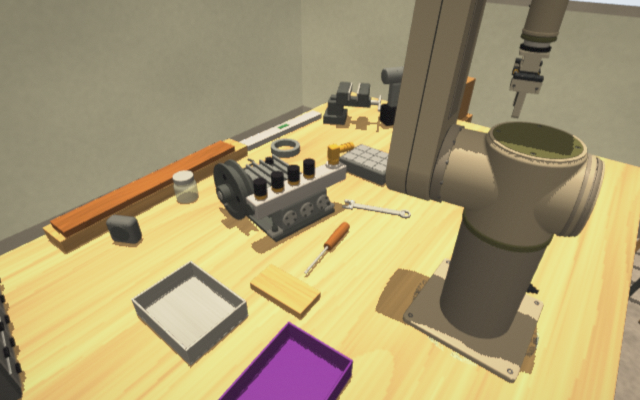

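View pics/top0.png

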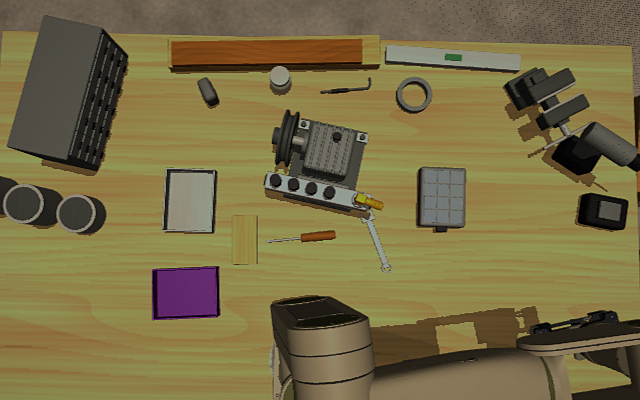

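```bash
cat > h.py <<'E'
from plant import *
import numpy as np, cv2
from scipy.spatial.transform import Rotation as R
from scipy.optimize import least_squares
P={c:camera_params(c) for c in("side","top")}
def proj(c,p):
    k=P[c];f=200/np.tan(np.radians(k['fov_y'])/2)
    q=R.from_rotvec(k['rotation']).inv().apply(np.atleast_2d(p)-k['position'])
    return np.c_[k['cx']+f*q[:,0]/q[:,2],k['cy']+f*q[:,1]/q[:,2]]
def atz(c,px,z):
    k=P[c];f=200/np.tan(np.radians(k['fov_y'])/2)
    d=R.from_rotvec(k['rotation']).apply([(px[0]-k['cx'])/f,(px[1]-k['cy'])/f,1.])
    return k['position']+d*(z-k['position'][2])/d[2]
def shot(c,name,box=None,s=1):
    im=read_camera(c)
    cr=im if box is None else im[box[1]:box[3],box[0]:box[2]]
    cv2.imwrite(f"pics/{name}.png",cv2.resize(cr,None,fx=s,fy=s,interpolation=cv2.INTER_CUBIC)[:,:,::-1])
    return im
def tri(d):
    return least_squares(lambda p:np.concatenate([(proj(c,p)[0]-d[c]) for c in d]),[.6,0,.1])
E
python3 - <<'E'
from h import *
Z=dict(pump=0,bar_top=.135,elbow_block=.185,elbow_tip=.185,pulley_hub=.088,set_screw=.1,cap1_mid=.161,cap2_mid=.161,cap3_mid=.161,cap4_mid=.161,tray=0)
for c in("side","top"):
    read_camera(c)
D={}
for n in Z:
    for c in("side","top"):
        r=tip_of(c,n)
        for x in r[:3]: print(c,n,np.round(x['pixel'],1),round(x['confidence'],2),np.round(atz(c,x['pixel'],Z[n]),3))
        if r:D.setdefault(n,{})[c]=r[0]['pixel']
    if len(D.get(n,{}))==2:
        t=tri(D[n]);print('  TRI',n,np.round(t.x,4),round(t.cost,2))
print(read_state()['t'])
E
```

```text
side pump [280.6 206. ] 0.57 [ 0.561 -0.03   0.   ]
top pump [322.1 169.8] 0.73 [ 0.547 -0.019  0.   ]
  TRI pump [ 0.5464 -0.0178  0.013 ] 0.44
side bar_top [296.6 182.9] 0.91 [0.464 0.008 0.135]
top bar_top [317.6 186.9] 0.81 [ 0.479 -0.006  0.135]
  TRI bar_top [ 0.4794 -0.007   0.1218] 0.37
side elbow_block [331.2 150.2] 0.79 [ 0.444 -0.106  0.185]
top elbow_block [359.7 195.4] 0.84 [ 0.453 -0.114  0.185]
  TRI elbow_block [ 0.4526 -0.115   0.1789] 0.38
side elbow_tip [353.2 150.5] 0.76 [ 0.4   -0.14   0.185]
top elbow_tip [384.6 205. ] 0.51 [ 0.43  -0.177  0.185]
  TRI elbow_tip [ 0.43   -0.183   0.1577] 1.27
side pulley_hub [233.8 188. ] 0.72 [0.625 0.074 0.088]
top pulley_hub [287.5 138.6] 0.9 [0.618 0.08  0.088]
  TRI pulley_hub [0.6171 0.0801 0.0943] 0.04
side set_screw [224.2 205.5] 0.68 [0.571 0.152 0.1  ]
top set_screw [274.7 140.5] 0.67 [0.609 0.114 0.1  ]
top set_screw [311.2 186.8] 0.26 [0.483 0.011 0.1  ]
  TRI set_screw [0.6183 0.1177 0.0592] 0.0
side cap1_mid [304.4 168.2] 0.64 [ 0.466 -0.025  0.161]
top cap1_mid [329.  190.5] 0.54 [ 0.467 -0.036  0.161]
  TRI cap1_
[... 170 characters left out ...]
 [0.432 0.321 0.161]
  TRI cap2_mid [0.4714 0.0171 0.1661] 4.38
side cap3_mid [277.  182.1] 0.76 [0.475 0.064 0.161]
top cap3_mid [287.6 182.7] 0.54 [0.485 0.073 0.161]
  TRI cap3_mid [0.4794 0.0681 0.1618] 6.86
side cap4_mid [259.7 187.1] 0.6 [0.492 0.105 0.161]
top cap4_mid [274.5 181.7] 0.52 [0.487 0.107 0.161]
top cap4_mid [384.  205.3] 0.41 [ 0.431 -0.179  0.161]
  TRI cap4_mid [0.4873 0.1074 0.1641] 0.13
side tray [192.1 313.7] 0.98 [0.448 0.358 0.   ]
side tray [288.2 392.9] 0.76 [0.186 0.359 0.   ]
top tray [189.2 291.3] 0.72 [0.186 0.355 0.   ]
top tray [191.1 203. ] 0.65 [0.441 0.361 0.   ]
top tray [289.5 184.7] 0.56 [0.501 0.075 0.   ]
  TRI tray [0.2822 0.3995 0.165 ] 1385.4
1.3
```

```bash
python3 - <<'E'
from h import *
shot("top","t1",(250,95,400,225),5);shot("side","s1",(200,120,380,250),4.4)
E
```

```text
(no output)
```

View pics/t1.png

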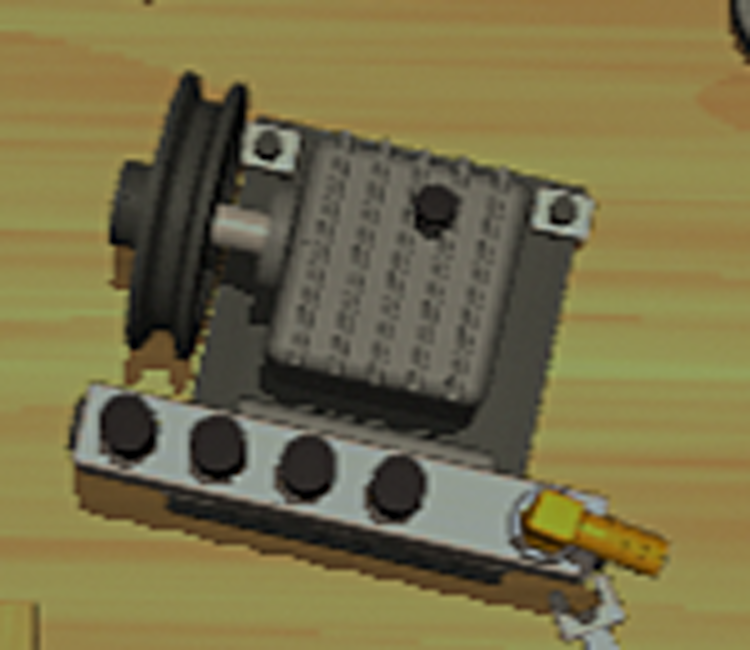

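View pics/s1.png

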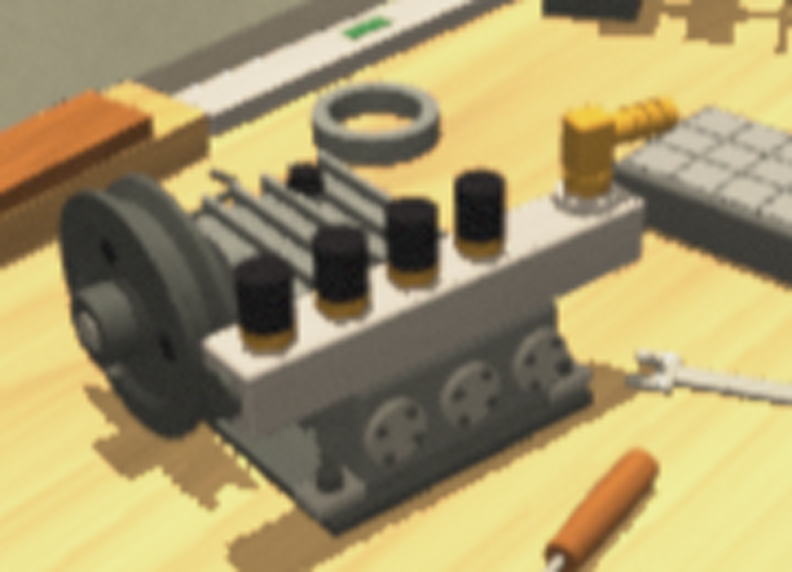

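```bash
cat > fitp.py <<'E'
from h import *
pts=[];
def add(c,px,p,w=1,n=''): pts.append((c,np.array(px,float),np.array(p),w,n))
cy=[-.033,.015,.063,.111]
for c in("side","top"):
    read_camera(c)
    for i in range(4):
        r=silhouettes(c,f"cap{i+1}_mid")
        for x in r[:4]: 
            if i==0: print(c,np.round(x['pixel'],1),round(x['confidence'],2),x['region'].sum(), np.round(np.argwhere(x['region']).mean(0)[::-1],1))
for px,p in zip([(268.4,172),(265,187.4),(367,210),(371,193.4)],[(-.062,.14),(-.108,.14),(-.108,-.145),(-.062,-.145)]): add('top',px,(*p,.135),1,'c')
for px,p in zip([(246.6,198.4),(256.4,205.9),(345.5,166.6)],[(-.062,.14),(-.108,.14),(-.108,-.145)]): add('side',px,(*p,.135),1,'c')
for px,y in zip([(329,192.5),(311,189),(293.5,184.2),(275.5,180.6)],cy): add('top',px,(-.085,y,.172),1,'cap')
for px,y in zip([(309,168.5),(295,173.5),(277.5,181),(260,188.5)],cy): add('side',px,(-.085,y,.163),1,'cap')
def f(v,full=False):
    Rm=R.from_euler('z',v[2])
    o=[]
    for c,px,p,w,n in pts:
        off=v[3:5] if c=='side' else v[5:7]
        o.append((proj(c,Rm.apply(p)+[v[0],v[1],0])[0]+off-px)*w)
    if full: return o
    return np.concatenate(o+[v[3:]*.7])
s=least_squares(f,[.55,-.02,-.2,0,0,0,0],loss='soft_l1')
print(np.round(s.x,4))
for q,o in zip(pts,f(s.x,1)): print(q[0],q[4],np.round(o,1))
E
python3 fitp.py
```

```text
side [304.6 166. ] 0.74 192 [308.5 166. ]
top [328.8 190.7] 0.66 117 [329.5 191.7]
top [366.3 201.4] 0.25 272 [367.3 200.8]
[ 0.5512 -0.0204 -0.1889  0.0423  1.2114 -0.0879 -0.1556]
top c [-1.1 -0.4]
top c [-1.5  1. ]
top c [1.5 0.8]
top c [1.  0.5]
side c [-1.1  0.1]
side c [0.2 1.4]
side c [ 1.4 -0.4]
top cap [ 0.5 -0.5]
top cap [ 0.3 -0.9]
top cap [-0.3  0. ]
top cap [-0.5 -0.2]
side cap [-0.1 -1. ]
side cap [-1.3  0.4]
side cap [ 0.1 -0.2]
side cap [ 0.6 -0.5]
```

```bash
cat >> h.py <<'E'
X0=np.array([.5512,-.0204]);YAW=-.189
def W(x,y,z=0):
    c,s=np.cos(YAW),np.sin(YAW);return np.array([X0[0]+c*x-s*y,X0[1]+s*x+c*y,z])
def toolyaw(st=None):
    st=st or read_state();v=R.from_rotvec(st['orientation']).apply([1,0,0]);return np.arctan2(v[1],v[0])
def to(p=None,yaw=None):
    st=read_state();Rt=R.from_rotvec(st['orientation']);y=toolyaw(st)
    print('t',round(st['t'],2),'tcp',np.round(st['tool_pos'],4),'yaw',round(y,4),'q6',round(st['q'][5],3),'F',np.round(st['force'],1),'T',np.round(st['wrist_torque'],2),'op',round(st['opening']*1000,1))
    if yaw is not None:
        d=(y-yaw+np.pi)%(2*np.pi)-np.pi;print('twist',round(d,4),'q6 after',round(st['q'][5]+d,3))
    if p is not None:
        print('shift',np.round(Rt.inv().apply(np.array(p)-st['tool_pos']),4),'(tool axes now)')
E
python3 - <<'E'
from h import *
for i,y in enumerate([-.033,.015,.063,.111]): print('cap',i+1,np.round(W(-.085,y,.155),4))
print('elbow',np.round(W(-.085,-.115,.18),4))
to(W(-.085,-.033,.25),1.382)
# pulley
read_camera('top');read_camera('side')
for c in('top','side'):
    for q in('tray','pulley','elbow_block','set_screw'):
        for x in silhouettes(c,q)[:3]:
            r=x['region'];m=cv2.minAreaRect(np.argwhere(r)[:,::-1].astype(np.float32))
            print(c,q,round(x['confidence'],2),r.sum(),np.round(x['pixel'],1),m)
E
```

```text
cap 1 [ 0.4615 -0.0368  0.155 ]
cap 2 [0.4705 0.0103 0.155 ]
cap 3 [0.4795 0.0574 0.155 ]
cap 4 [0.4886 0.1046 0.155 ]
elbow [ 0.4461 -0.1174  0.18  ]
t 1.9 tcp [ 0.1367 -0.5842  0.2296] yaw 0.2298 q6 -0.085 F [-0.1  0.3  0.1] T [-0.02  0.01  0.03] op 93.1
twist -1.1522 q6 after -1.238
shift [ 0.441  -0.459  -0.0204] (tool axes now)
top tray 0.91 3333 [189.  203.8] ((189.65072631835938, 199.9097900390625), (52.7908935546875, 64.11888122558594), 2.7927021980285645)
top tray 0.58 3466 [189.9 292.5] ((185.74440002441406, 292.6101989746094), (51.159095764160156, 69.30458068847656), 87.70938873291016)
top elbow_block 0.68 290 [370.2 200.8] ((368.8500061035156, 201.4499969482422), (30.990318298339844, 12.33288288116455), 18.434947967529297)
top set_screw 0.61 956 [284.9 139.2] ((284.0191955566406, 136.90383911132812), (23.926164627075195, 54.324161529541016), 11.309932708740234)
side tray 0.89 6390 [289.5 370.4] ((285.0, 361.0), (76.0, 132.0), 90.0)
side tray 0.66 361 [335.1 149. ] ((340.64996337890625, 152.9499969482422), (21.014841079711914, 26.15350914001465), 85.60128784179688)
side elbow_block 0.61 308 [335.5 151.8] ((340.13653564453125, 152.660400390625), (19.33722686767578, 25.821914672851562), 83.2901611328125)
side set_screw 0.98 1572 [233.3 188.4] ((234.00003051757812, 188.0), (59.92662048339844, 34.882659912109375), 63.43495178222656)
```

```bash
python3 -m creep '[[0,0,-0.004,-0.115,0],[0,0,-0.004,-0.115,0],[0,0,-0.004,-0.115,0],[0,0,-0.004,-0.115,0],[0,0,-0.004,-0.115,0],[0,0,-0.004,-0.115,0],[0,0,-0.004,-0.115,0],[0,0,-0.004,-0.115,0],[0,0,-0.004,-0.115,0],[0,0,-0.004,-0.115,0]]' 15; python3 -c "
from h import *
to(W(-.085,-.033,.27),1.382)"
```

```text
t: 3.23
tool_pos: [0.1367, -0.5842, 0.2698]
orientation: [2.417, 2.006, 0.0]
force: [0.4, 1.1, 0.7]
opening: 0.0931
t 3.23 tcp [ 0.1367 -0.5842  0.2698] yaw 1.3855 q6 -1.241 F [0.4 1.1 0.7] T [ 0.01 -0.07  0.07] op 93.1
twist 0.0035 q6 after -1.238
shift [ 5.979e-01  2.184e-01 -2.000e-04] (tool axes now)
```

```bash
python3 -m creep '[[0.0332,0.0121,0,0,0],[0.0332,0.0121,0,0,0],[0.0332,0.0121,0,0,0],[0.0332,0.0121,0,0,0],[0.0332,0.0121,0,0,0],[0.0332,0.0121,0,0,0],[0.0332,0.0121,0,0,0],[0.0332,0.0121,0,0,0],[0.0332,0.0121,0,0,0],[0.0332,0.0121,0,0,0],[0.0332,0.0121,0,0,0],[0.0332,0.0121,0,0,0]]'; python3 -m creep '[[0.0332,0.0121,0,0,0],[0.0332,0.0121,0,0,0],[0.0332,0.0121,0,0,0],[0.0332,0.0121,0,0,0],[0.0332,0.0121,0,0,0],[0.0332,0.0121,0,0,0],[0,0,0,0,80],[0,0,0,0,80]]';python3 -c "
from h import *
to(W(-.085,-.033,.25),1.382);shot('top','t2',(250,95,400,225),5);shot('side','s2',(200,100,380,230),4.4)
"
```

```text
t: 4.23
tool_pos: [0.3554, -0.2191, 0.2699]
orientation: [2.423, 1.999, 0.0]
force: [0.3, 0.2, -0.6]
opening: 0.093
t: 4.9
tool_pos: [0.4644, -0.0372, 0.2695]
orientation: [-2.419, -2.004, 0.0]
force: [0.0, -1.0, 0.2]
opening: 0.0838
t 4.9 tcp [ 0.4644 -0.0372  0.2695] yaw 1.3836 q6 -0.003 F [ 0.  -1.   0.2] T [-0.03 -0.08  0.  ] op 83.8
twist 0.0016 q6 after -0.001
shift [-0.0002 -0.0029  0.0195] (tool axes now)
```

View pics/s2.png

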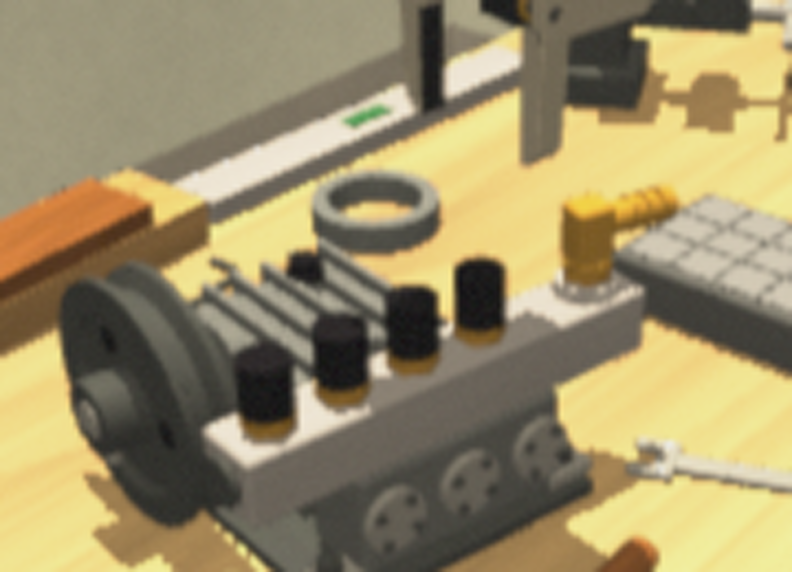

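View pics/t2.png

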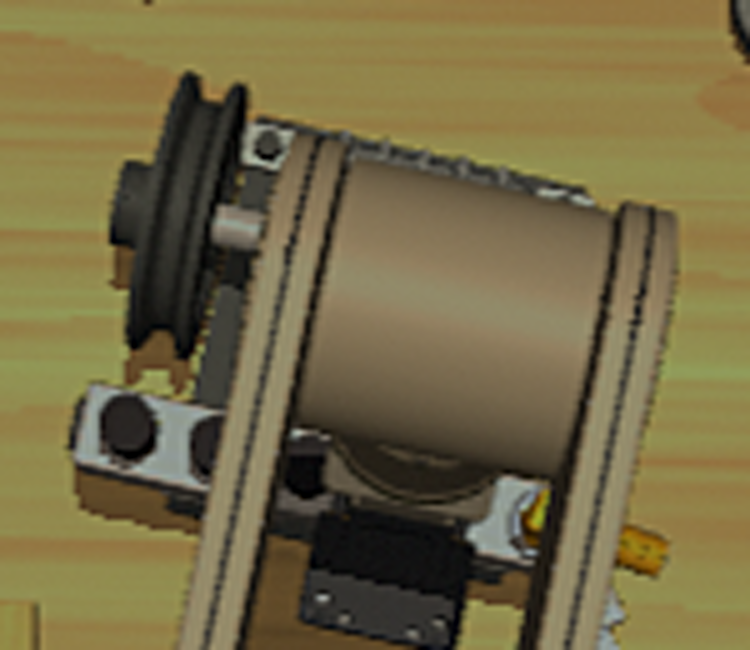

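```bash
python3 -m creep '[[0,-0.003,0.025,0,80],[0,0,0.025,0,80],[0,0,0.025,0,80],[0,0,0,0,80]]';python3 -c "
from h import *
to(W(-.085,-.033,.155),1.382);shot('side','s3',(230,80,410,210),4.4)
"
```

```text
t: 5.33
tool_pos: [0.4576, -0.0391, 0.1895]
orientation: [-2.421, -1.993, 0.008]
force: [-0.6, -0.3, -1.1]
opening: 0.0635
t 5.33 tcp [ 0.4576 -0.0391  0.1895] yaw 1.3775 q6 -0.003 F [-0.6 -0.3 -1.1] T [-0.04 -0.06 -0.01] op 63.5
twist -0.0045 q6 after -0.008
shift [0.003  0.0036 0.0345] (tool axes now)
```

View pics/s3.png

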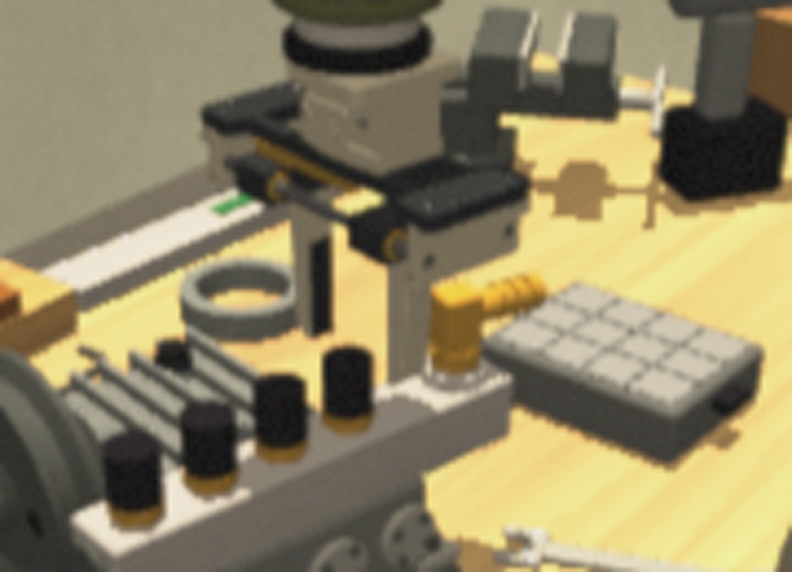

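```bash
python3 -m creep '[[0,0,0,0,80],[0,0,0,0,80],[0,0,0,0,80]]';python3 -c "
from h import *
to(W(-.085,-.033,.155),1.382)
for c in('side',): print(proj(c,[read_state()['tool_pos']+[0,0,-.011]]))
"
```

```text
t: 5.63
tool_pos: [0.4621, -0.0389, 0.1968]
orientation: [2.422, 1.997, 0.003]
force: [0.6, 0.1, 0.1]
opening: 0.0634
t 5.63 tcp [ 0.4621 -0.0389  0.1968] yaw 1.3792 q6 -0.003 F [0.6 0.1 0.1] T [-0.01 -0.09  0.04] op 63.4
twist -0.0028 q6 after -0.006
shift [ 0.0019 -0.0011  0.0418] (tool axes now)
[[309.15407615 157.80401946]]
```

```bash
python3 -m creep '[[0.002,-0.001,0.014,0,80],[0,0,0.014,0,80],[0,0,0.014,0,80],[0,0,0,0,80],[0,0,0,0,80],[0,0,0,0,80]]';python3 -c "
from h import *
to(W(-.085,-.033,.155),1.382);shot('side','s4',(230,80,410,210),4.4)
"
```

```text
t: 6.13
tool_pos: [0.4613, -0.0363, 0.1542]
orientation: [2.422, 1.999, 0.002]
force: [0.8, -0.1, -0.1]
opening: 0.0641
t 6.13 tcp [ 0.4613 -0.0363  0.1542] yaw 1.3798 q6 0.002 F [ 0.8 -0.1 -0.1] T [-0.03 -0.06 -0.06] op 64.1
twist -0.0022 q6 after -0.001
shift [-0.0005  0.0004 -0.0008] (tool axes now)
```

View pics/s4.png

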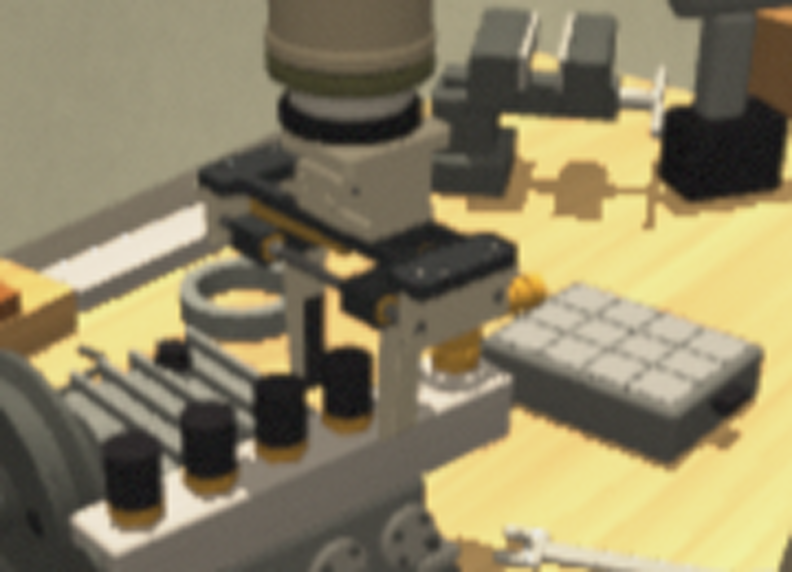

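```bash
python3 -m creep '[[0,0,0,0,200],[0,0,0,0,200],[0,0,0,0,200],[0,0,0,0,200],[0,0,0,0,200],[0,0,0,0,200]]' 20; python3 -m creep '[[0,0,-0.015,0,200],[0,0,-0.02,0,200],[0,0,-0.03,0,200],[0,0,-0.03,0,200],[0,0,0,0,200]]';python3 -c "
from h import *
to([.43,.36,.25]);shot('side','s5',(230,80,410,210),4.4)
"
```

```text
t: 6.68
tool_pos: [0.463, -0.0366, 0.1531]
orientation: [2.42, 1.996, 0.007]
force: [9.9, -1.4, -7.0]
opening: 0.0297
t: 7.1
tool_pos: [0.4631, -0.0366, 0.2543]
orientation: [2.418, 1.995, 0.009]
force: [0.2, -0.5, 1.4]
opening: 0.0291
t 7.1 tcp [ 0.4631 -0.0366  0.2543] yaw 1.3798 q6 0.002 F [ 0.2 -0.5  1.4] T [-0.05 -0.13  0.  ] op 29.1
shift [ 0.3831 -0.1078  0.0033] (tool axes now)
```

View pics/s5.png

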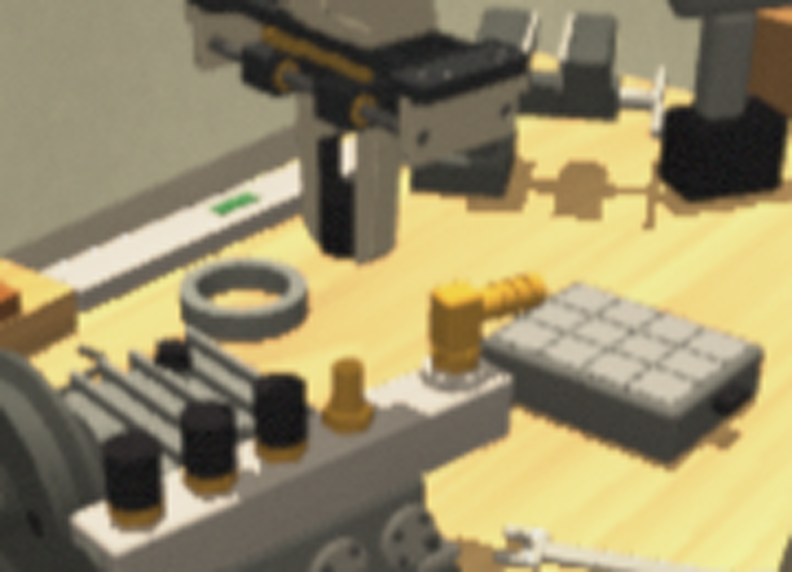

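```bash
python3 -m creep '[[0.0346,-0.0103,0,0,200],[0.0346,-0.0103,0,0,200],[0.0346,-0.0103,0,0,200],[0.0346,-0.0103,0,0,200],[0.0346,-0.0103,0,0,200],[0.0346,-0.0103,0,0,200],[0.0346,-0.0103,0,0,200],[0.0346,-0.0103,0,0,200],[0.0346,-0.0103,0,0,200],[0.0346,-0.0103,0,0,200],[0.0346,-0.0103,0,0,200],[0.0346,-0.0103,0,0,200]]';python3 -m creep '[[0,0,0,0,200],[0,0,0,0,200]]'; python3 -c "
from h import *
to([.42,.395,.05]);shot('side','s6',(100,150,350,350),3);shot('top','t6',(130,120,330,270),4)
for c in('side','top'):
  for x in tip_of(c,'tray')[:2]: print(c,x['confidence'],atz(c,x['pixel'],0))
"
```

```text
t: 8.15
tool_pos: [0.4168, 0.3965, 0.246]
orientation: [2.423, 2.0, -0.003]
force: [0.6, 0.3, -0.6]
opening: 0.0289
t: 8.32
tool_pos: [0.4166, 0.3961, 0.2454]
orientation: [-2.42, -2.003, 0.005]
force: [-0.6, -0.2, -0.0]
opening: 0.0291
t 8.32 tcp [0.4166 0.3961 0.2454] yaw 1.3828 q6 0.859 F [-0.6 -0.2 -0. ] T [-0.11 -0.08 -0.03] op 29.1
shift [1.000e-04 4.000e-03 1.954e-01] (tool axes now)
side 0.86 [ 4.48702439e-01  3.53973129e-01 -1.11022302e-16]
side 0.63 [0.18417498 0.35733802 0.        ]
top 0.88 [0.44459274 0.36378479 0.        ]
top 0.69 [0.18705321 0.35816863 0.        ]
```

View pics/s6.png

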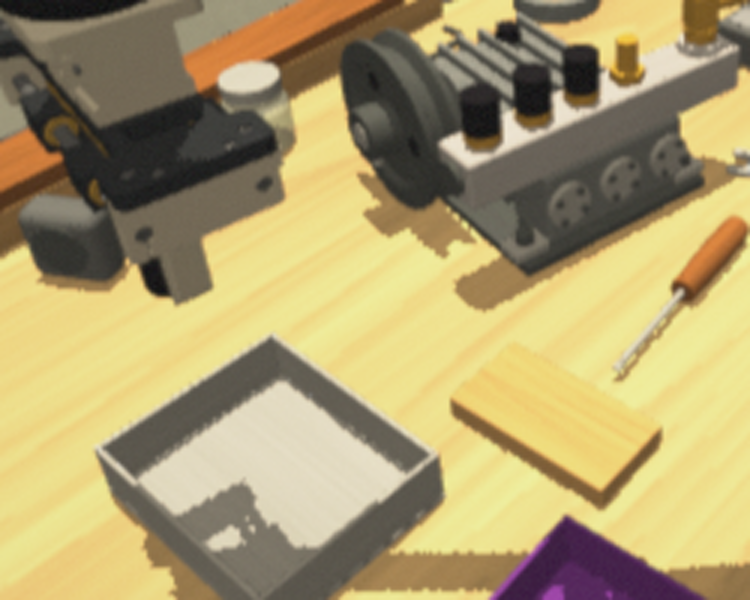

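View pics/t6.png

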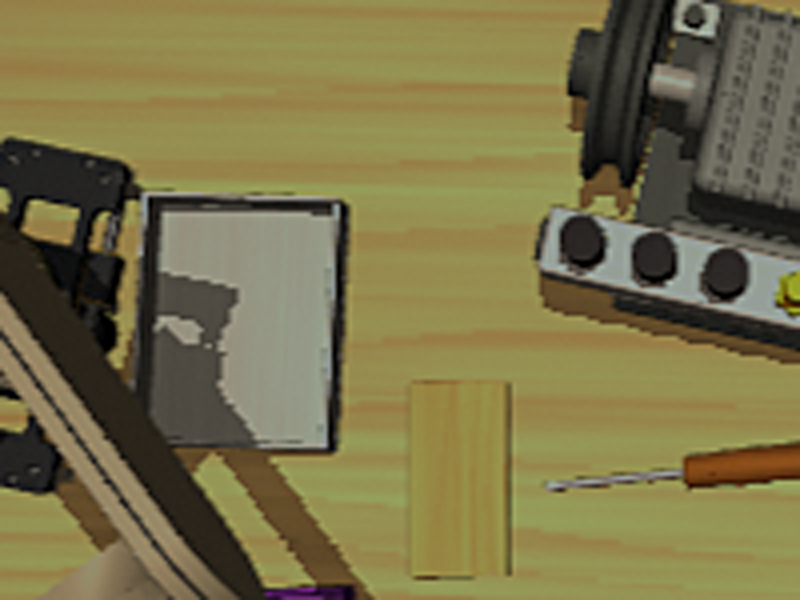

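```bash
python3 -c "
from h import *
for p in [(160,212),(332,212),(328,437),(160,437)]: print(atz('top',(130+p[0]/4,120+p[1]/4),.004))
print('rim')
for p in [(145,192),(347,203),(333,450)]: print(atz('top',(130+p[0]/4,120+p[1]/4),.045))
"
```

```text
[0.52684104 0.42496141 0.004     ]
[0.52965882 0.29962958 0.004     ]
[0.36523153 0.29611445 0.004     ]
[0.36265751 0.41733565 0.004     ]
rim
[0.53489695 0.4244054  0.045     ]
[0.53023499 0.2809505  0.045     ]
[0.35470834 0.28405494 0.045     ]
```

```bash
python3 -m creep '[[0,0.004,0.03,0,200],[0,0,0.035,0,200],[0,0,0.035,0,200],[0,0,0.035,0,200],[0,0,0.035,0,200],[0,0,0.03,0,200],[0,0,0.015,0,200],[0,0,0.007,0,200],[0,0,0,0,200],[0,0,0,0,200]]';python3 -m creep '[[0,0,0,0,130],[0,0,0,0,130],[0,0,0,0,130],[0,0,0,0,130],[0,0,0,0,130]]'; python3 -c "
from h import *
to();shot('side','s7',(100,150,350,350),3)"
```

```text
t: 9.35
tool_pos: [0.4227, 0.394, 0.0267]
orientation: [2.424, 1.998, 0.002]
force: [-0.1, 0.3, -0.0]
opening: 0.0291
t: 9.77
tool_pos: [0.4221, 0.3946, 0.0263]
orientation: [2.423, 2.0, 0.002]
force: [0.7, 0.3, -1.0]
opening: 0.0454
t 9.77 tcp [0.4221 0.3946 0.0263] yaw 1.38 q6 0.854 F [ 0.7  0.3 -1. ] T [-0.03 -0.02 -0.01] op 45.4
```

View pics/s7.png

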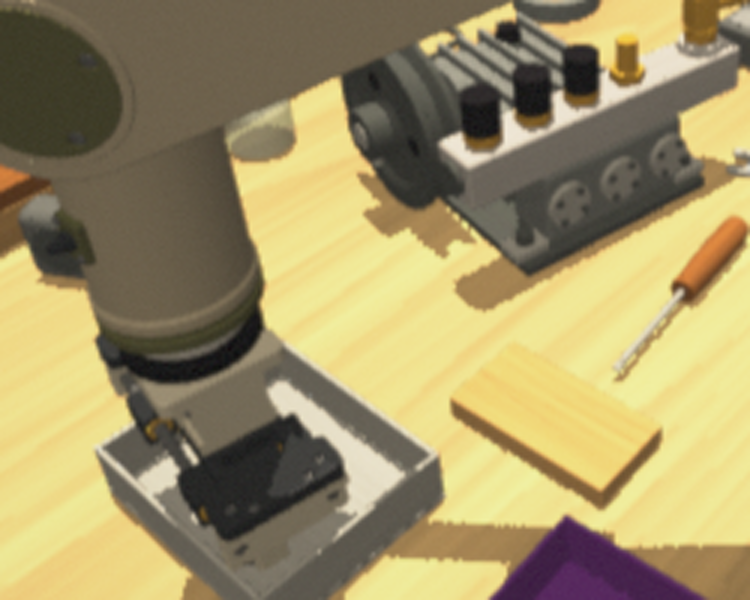

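```bash
python3 -m creep '[[0,0,-0.035,0,130],[0,0,-0.035,0,130],[0,0,-0.035,0,130],[0,0,-0.035,0,130],[0,0,-0.035,0,130],[0,0,-0.03,0,130],[0,0,-0.01,0,80]]';python3 -m creep '[[-0.0334,0.0111,0,0,80],[-0.0334,0.0111,0,0,80],[-0.0334,0.0111,0,0,80],[-0.0334,0.0111,0,0,80],[-0.0334,0.0111,0,0,80],[-0.0334,0.0111,0,0,80],[-0.0334,0.0111,0,0,80],[-0.0334,0.0111,0,0,80],[-0.0334,0.0111,0,0,80],[-0.0334,0.0111,0,0,80],[-0.0334,0.0111,0,0,80],[0,0,0,0,80]]'; python3 -c "
from h import *
to(W(-.0835,.015,.155),1.382);shot('side','s8',(100,150,350,350),3)"
```

```text
t: 10.4
tool_pos: [0.4235, 0.3957, 0.247]
orientation: [2.423, 2.0, 0.013]
force: [1.2, 0.2, 0.3]
opening: 0.0488
t: 11.4
tool_pos: [0.472, 0.0051, 0.2399]
orientation: [2.427, 1.993, -0.003]
force: [0.5, 0.2, 0.9]
opening: 0.0637
t 11.4 tcp [0.472  0.0051 0.2399] yaw 1.375 q6 0.1 F [0.5 0.2 0.9] T [-0.08 -0.07  0.01] op 63.7
twist -0.007 q6 after 0.093
shift [ 0.0051 -0.001   0.0849] (tool axes now)
```

View pics/s8.png

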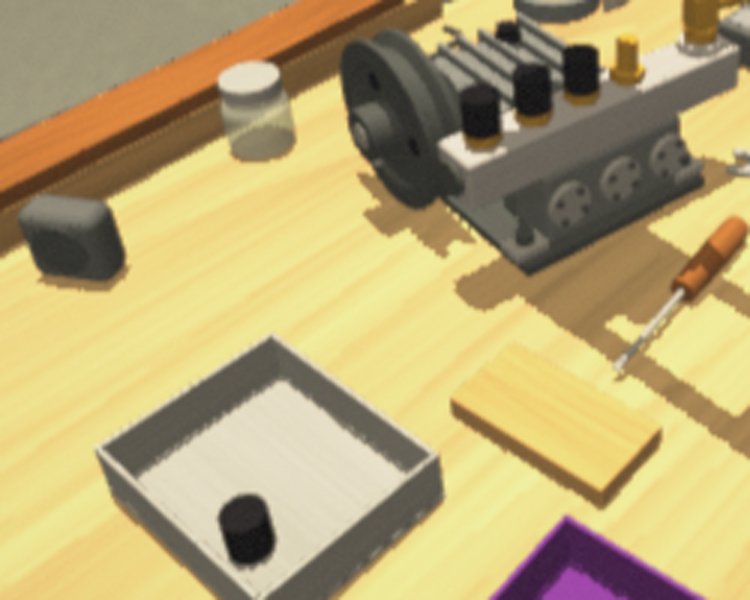

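```bash
python3 -m creep '[[0.004,-0.001,0.015,-0.004,80],[0,0,0.025,0,80],[0,0,0,0,80],[0,0,0,0,80],[0,0,0,0,80]]'; python3 -c "
from h import *
to(W(-.0835,.015,.155),1.382)"
```

```text
t: 11.87
tool_pos: [0.4717, 0.0152, 0.2012]
orientation: [-2.418, -2.005, -0.0]
force: [1.1, -1.2, 0.8]
opening: 0.0638
t 11.87 tcp [0.4717 0.0152 0.2012] yaw 1.3848 q6 0.109 F [ 1.1 -1.2  0.8] T [-0.06 -0.12  0.03] op 63.8
twist 0.0028 q6 after 0.112
shift [-0.005   0.0012  0.0462] (tool axes now)
```

```bash
python3 -m creep '[[-0.005,0.001,0.016,0,80],[0,0,0.016,0,80],[0,0,0.014,0,80],[0,0,0,0,80],[0,0,0,0,80],[0,0,0,0,80]]'; python3 -c "
from h import *
to(W(-.0835,.015,.155),1.382)"
```

```text
t: 12.37
tool_pos: [0.4727, 0.0095, 0.1564]
orientation: [2.418, 2.004, 0.002]
force: [0.2, -0.1, -0.4]
opening: 0.064
t 12.37 tcp [0.4727 0.0095 0.1564] yaw 1.3841 q6 0.098 F [ 0.2 -0.1 -0.4] T [-0.04 -0.05  0.03] op 64.0
twist 0.0021 q6 after 0.1
shift [ 0.0004 -0.0008  0.0014] (tool axes now)
```

```bash
python3 -m creep '[[0,0,0,0,200],[0,0,0,0,200],[0,0,0,0,200],[0,0,0,0,200],[0,0,0,0,200],[0,0,0,0,200]]' 20; python3 -m creep '[[0,0,-0.015,0,200],[0,0,-0.02,0,200],[0,0,-0.03,0,200],[0,0,-0.03,0,200],[0,0,0,0,200]]';python3 -m creep '[[0.03,-0.0112,0,0,200],[0.03,-0.0112,0,0,200],[0.03,-0.0112,0,0,200],[0.03,-0.0112,0,0,200],[0.03,-0.0112,0,0,200],[0.03,-0.0112,0,0,200],[0.03,-0.0112,0,0,200],[0.03,-0.0112,0,0,200],[0.03,-0.0112,0,0,200],[0.03,-0.0112,0,0,200],[0,0,0,0,200],[0,0,0,0,200]]';python3 -c "
from h import *
to([.42,.325,.026]);shot('side','s9',(100,150,350,350),3);shot('top','t9',(130,120,330,270),4)
"
```

```text
t: 12.87
tool_pos: [0.4725, 0.0092, 0.1549]
orientation: [2.418, 2.003, 0.002]
force: [0.4, -0.1, -1.6]
opening: 0.0294
t: 13.28
tool_pos: [0.4745, 0.0091, 0.2563]
orientation: [2.414, 2.0, 0.01]
force: [1.0, -1.0, -0.2]
opening: 0.029
t: 14.28
tool_pos: [0.4167, 0.3261, 0.2489]
orientation: [-2.416, -2.008, 0.002]
force: [-0.4, 0.0, -0.1]
opening: 0.0287
t 14.28 tcp [0.4167 0.3261 0.2489] yaw 1.3868 q6 0.751 F [-0.4  0.  -0.1] T [-0.07 -0.06 -0.02] op 28.7
shift [-0.0003  0.0036  0.2229] (tool axes now)
```

View pics/s9.png

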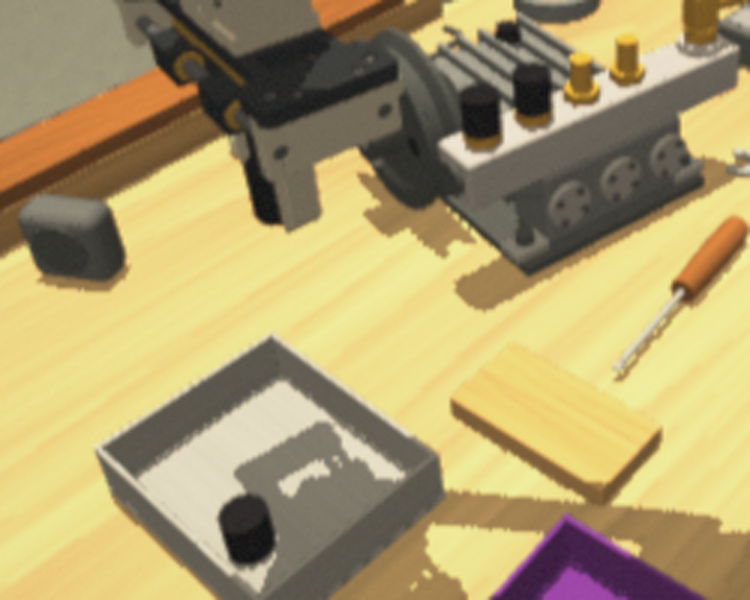

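```bash
python3 -m creep '[[0,0.0036,0.03,0,200],[0,0,0.035,0,200],[0,0,0.035,0,200],[0,0,0.035,0,200],[0,0,0.035,0,200],[0,0,0.03,0,200],[0,0,0.015,0,200],[0,0,0.007,0,200],[0,0,0,0,200],[0,0,0,0,200]]';python3 -m creep '[[0,0,0,0,130],[0,0,0,0,130],[0,0,0,0,130],[0,0,0,0,130],[0,0,0,0,130]]';python3 -m creep '[[0,0,-0.035,0,130],[0,0,-0.035,0,130],[0,0,-0.035,0,130],[0,0,-0.035,0,130],[0,0,-0.035,0,130],[0,0,-0.03,0,130],[0,0,-0.01,0,80],[0,0,0,0,80],[0,0,0,0,80]]';  python3 -c "
from h import *
to(W(-.0835,.063,.25),1.382)"
```

```text
t: 15.22
tool_pos: [0.4219, 0.3239, 0.0285]
orientation: [2.42, 2.003, 0.001]
force: [-0.0, -0.7, 0.2]
opening: 0.0289
t: 15.63
tool_pos: [0.4214, 0.3246, 0.0283]
orientation: [2.419, 2.004, 0.002]
force: [-0.4, -0.8, 0.3]
opening: 0.0456
t: 16.38
tool_pos: [0.4211, 0.3243, 0.2422]
orientation: [2.419, 2.004, 0.001]
force: [0.5, -0.3, 0.6]
opening: 0.0607
t 16.38 tcp [0.4211 0.3243 0.2422] yaw 1.3839 q6 0.747 F [ 0.5 -0.3  0.6] T [-0.08 -0.09  0.04] op 60.7
twist 0.0019 q6 after 0.749
shift [-0.2514  0.1086 -0.0078] (tool axes now)
```

```bash
python3 -m creep '[[-0.0314,0.0136,0,0,80],[-0.0314,0.0136,0,0,80],[-0.0314,0.0136,0,0,80],[-0.0314,0.0136,0,0,80],[-0.0314,0.0136,0,0,80],[-0.0314,0.0136,0,0,80],[-0.0314,0.0136,0,0,80],[-0.0314,0.0136,0,0,80],[0,0,0.03,0,80],[0,0,0.012,0,80],[0,0,0,0,80],[0,0,0,0,80]]'; python3 -m creep '[[0,0,0,0,80],[0,0,0,0,80]]'; python3 -c "
from h import *
to(W(-.0835,.063,.155),1.382);shot('side','s10',(100,150,350,350),3)"
```

```text
t: 17.38
tool_pos: [0.4793, 0.0579, 0.1981]
orientation: [-2.415, -2.003, 0.006]
force: [0.9, -0.6, 0.4]
opening: 0.0636
t: 17.55
tool_pos: [0.4816, 0.0582, 0.2016]
orientation: [2.417, 2.006, 0.002]
force: [0.3, 0.6, -1.2]
opening: 0.0636
t 17.55 tcp [0.4816 0.0582 0.2016] yaw 1.3855 q6 0.2 F [ 0.3  0.6 -1.2] T [-0.04 -0.04  0.03] op 63.6
twist 0.0035 q6 after 0.203
shift [-0.0011 -0.0004  0.0466] (tool axes now)
```

View pics/s10.png

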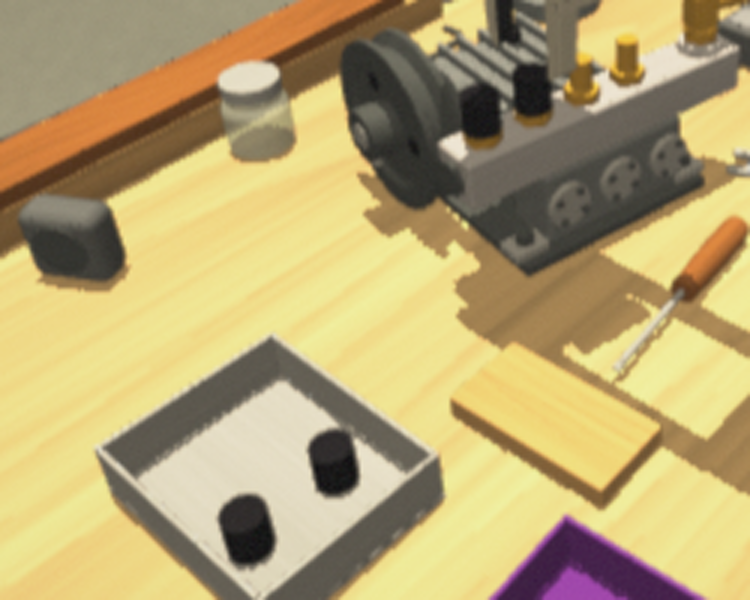

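```bash
python3 -m creep '[[-0.001,0,0.016,0,80],[0,0,0.016,0,80],[0,0,0.015,0,80],[0,0,0,0,80],[0,0,0,0,80],[0,0,0,0,80]]';python3 -m creep '[[0,0,0,0,200],[0,0,0,0,200],[0,0,0,0,200],[0,0,0,0,200],[0,0,0,0,200],[0,0,0,0,200]]' 20; python3 -m creep '[[0,0,-0.015,0,200],[0,0,-0.02,0,200],[0,0,-0.03,0,200],[0,0,-0.03,0,200],[0,0,0,0,200],[0,0,0,0,200],[0,0,0,0,200]]';python3 -c "
from h import *
to([.475,.395,.25])"
```

```text
t: 18.1
tool_pos: [0.4818, 0.0565, 0.1551]
orientation: [2.418, 2.004, 0.002]
force: [0.0, -0.0, 0.9]
opening: 0.0637
t: 18.6
tool_pos: [0.4821, 0.0561, 0.154]
orientation: [2.418, 2.003, 0.003]
force: [1.2, 0.1, -0.8]
opening: 0.0293
t: 19.18
tool_pos: [0.4809, 0.0562, 0.2481]
orientation: [-2.419, -2.004, 0.0]
force: [0.1, 0.1, -0.7]
opening: 0.029
t 19.18 tcp [0.4809 0.0562 0.2481] yaw 1.3838 q6 0.197 F [ 0.1  0.1 -0.7] T [ 0.   -0.09 -0.02] op 29.0
shift [ 0.3318 -0.0688 -0.0019] (tool axes now)
```

```bash
python3 -m creep '[[0.0332,-0.0069,0,0,200],[0.0332,-0.0069,0,0,200],[0.0332,-0.0069,0,0,200],[0.0332,-0.0069,0,0,200],[0.0332,-0.0069,0,0,200],[0.0332,-0.0069,0,0,200],[0.0332,-0.0069,0,0,200],[0.0332,-0.0069,0,0,200],[0.0332,-0.0069,0,0,200],[0.0332,-0.0069,0,0,200],[0,0,0,0,200],[0,0,0,0,200]]';python3 -c "
from h import *
to([.475,.395,.026]);shot('side','s11',(100,150,350,350),3)
"
```

```text
t: 20.18
tool_pos: [0.4735, 0.3962, 0.2456]
orientation: [-2.416, -2.007, 0.007]
force: [-0.2, 0.6, 0.5]
opening: 0.0292
t 20.18 tcp [0.4735 0.3962 0.2456] yaw 1.3866 q6 0.798 F [-0.2  0.6  0.5] T [-0.05 -0.07 -0.04] op 29.2
shift [-2.000e-04  2.500e-03  2.196e-01] (tool axes now)
```

View pics/s11.png

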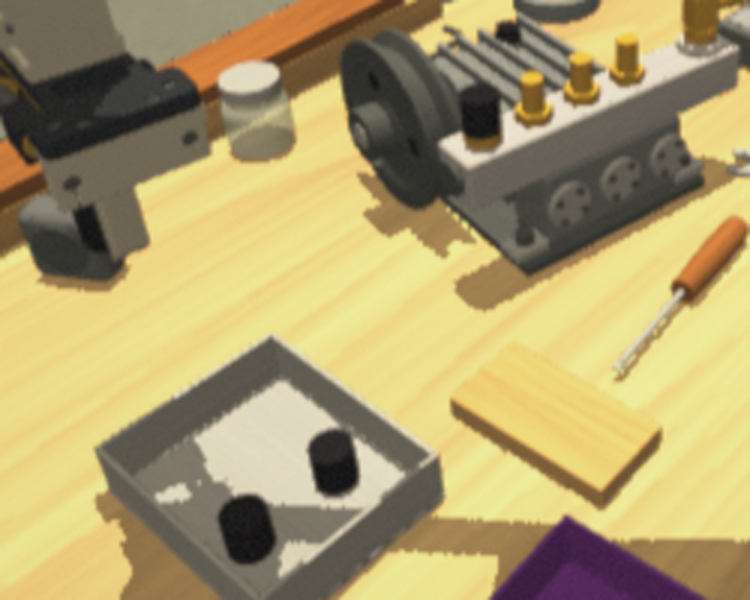

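```bash
python3 -m creep '[[0,0.007,0.03,0,200],[0,0,0.035,0,200],[0,0,0.035,0,200],[0,0,0.035,0,200],[0,0,0.035,0,200],[0,0,0.03,0,200],[0,0,0.012,0,200],[0,0,0.006,0,200],[0,0,0,0,200],[0,0,0,0,200]]';python3 -m creep '[[0,0,0,0,140],[0,0,0,0,140],[0,0,0,0,140],[0,0,0,0,140],[0,0,0,0,140]]';python3 -m creep '[[0,0,-0.035,0,140],[0,0,-0.035,0,140],[0,0,-0.035,0,140],[0,0,-0.035,0,140],[0,0,-0.035,0,140],[0,0,-0.03,0,130],[0,0,-0.01,0,80],[0,0,0,0,80],[0,0,0,0,80]]';  python3 -c "
from h import *
to(W(-.0835,.111,.25),1.382)"
```

```text
t: 21.07
tool_pos: [0.4831, 0.3942, 0.0325]
orientation: [2.419, 2.003, 0.004]
force: [0.6, -0.3, 0.8]
opening: 0.0288
t: 21.48
tool_pos: [0.4822, 0.3943, 0.0313]
orientation: [2.419, 2.004, 0.002]
force: [0.3, 0.2, -0.0]
opening: 0.0423
t: 22.23
tool_pos: [0.4819, 0.394, 0.2453]
orientation: [2.419, 2.004, 0.001]
force: [-0.2, -0.2, -0.1]
opening: 0.0604
t 22.23 tcp [0.4819 0.394  0.2453] yaw 1.3839 q6 0.79 F [-0.2 -0.2 -0.1] T [-0.11 -0.1  -0.02] op 60.4
twist 0.0019 q6 after 0.792
shift [-0.2832  0.0618 -0.0048] (tool axes now)
```

```bash
python3 -m creep '[[-0.0354,0.0077,0,0,80],[-0.0354,0.0077,0,0,80],[-0.0354,0.0077,0,0,80],[-0.0354,0.0077,0,0,80],[-0.0354,0.0077,0,0,80],[-0.0354,0.0077,0,0,80],[-0.0354,0.0077,0,0,80],[-0.0354,0.0077,0,0,80],[0,0,0.03,0,80],[0,0,0.014,0,80],[0,0,0,0,80],[0,0,0,0,80]]'; python3 -m creep '[[0,0,0,0,80],[0,0,0,0,80]]'; python3 -c "
from h import *
to(W(-.0835,.111,.155),1.382);shot('side','s12',(100,150,350,350),3)"
```

```text
t: 23.23
tool_pos: [0.4878, 0.104, 0.1986]
orientation: [-2.417, -2.002, 0.008]
force: [0.0, -0.3, -0.1]
opening: 0.0638
t: 23.4
tool_pos: [0.4901, 0.1048, 0.2023]
orientation: [2.418, 2.005, 0.001]
force: [0.4, 0.5, 0.1]
opening: 0.0637
t 23.4 tcp [0.4901 0.1048 0.2023] yaw 1.3846 q6 0.294 F [0.4 0.5 0.1] T [-0.02 -0.09 -0.02] op 63.7
twist 0.0026 q6 after 0.297
shift [-0.0005 -0.      0.0473] (tool axes now)
```

View pics/s12.png

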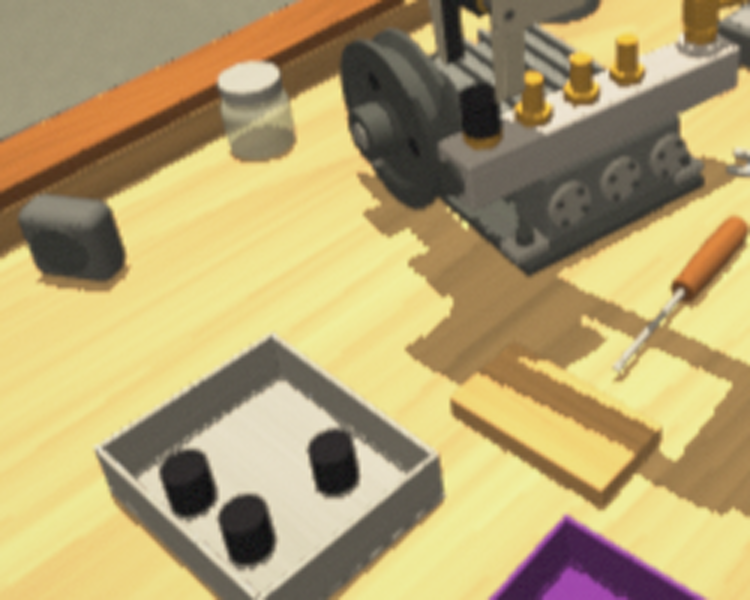

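```bash
python3 -m creep '[[0,0,0.016,0,80],[0,0,0.016,0,80],[0,0,0.015,0,80],[0,0,0,0,80],[0,0,0,0,80],[0,0,0,0,80]]';python3 -m creep '[[0,0,0,0,200],[0,0,0,0,200],[0,0,0,0,200],[0,0,0,0,200],[0,0,0,0,200],[0,0,0,0,200]]' 20; python3 -m creep '[[0,0,-0.015,0,200],[0,0,-0.02,0,200],[0,0,-0.03,0,200],[0,0,-0.03,0,200],[0,0,0,0,200],[0,0,0,0,200],[0,0,0,0,200]]';python3 -c "
from h import *
to([.482,.325,.25])"
```

```text
t: 23.95
tool_pos: [0.4905, 0.1046, 0.156]
orientation: [2.418, 2.004, 0.002]
force: [0.3, 0.4, 0.4]
opening: 0.0636
t: 24.45
tool_pos: [0.4914, 0.104, 0.1552]
orientation: [2.417, 2.002, 0.004]
force: [-12.2, 1.7, 11.8]
opening: 0.0289
t: 25.03
tool_pos: [0.4895, 0.1042, 0.249]
orientation: [-2.419, -2.004, 0.001]
force: [-1.3, -0.6, -0.4]
opening: 0.0294
t 25.03 tcp [0.4895 0.1042 0.249 ] yaw 1.3837 q6 0.294 F [-1.3 -0.6 -0.4] T [-0.07 -0.12  0.01] op 29.4
shift [ 0.2155 -0.0485 -0.001 ] (tool axes now)
```

```bash
python3 -m creep '[[0.0308,-0.0069,0,0,200],[0.0308,-0.0069,0,0,200],[0.0308,-0.0069,0,0,200],[0.0308,-0.0069,0,0,200],[0.0308,-0.0069,0,0,200],[0.0308,-0.0069,0,0,200],[0.0308,-0.0069,0,0,200],[0,0,0,0,200],[0,0,0,0,200]]';python3 -c "
from h import *
to([.482,.325,.026]);shot('side','s13',(100,150,350,350),3)
"
```

```text
t: 25.78
tool_pos: [0.481, 0.3259, 0.2471]
orientation: [-2.416, -2.007, 0.006]
force: [0.4, 0.3, -0.7]
opening: 0.0293
t 25.78 tcp [0.481  0.3259 0.2471] yaw 1.3865 q6 0.692 F [ 0.4  0.3 -0.7] T [-0.07 -0.04 -0.01] op 29.3
shift [-2.000e-04  1.900e-03  2.211e-01] (tool axes now)
```

View pics/s13.png

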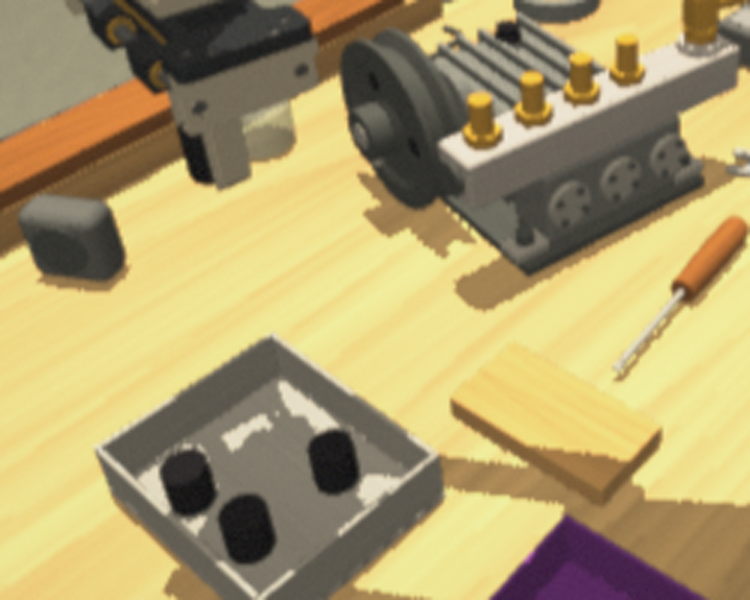

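```bash
python3 -m creep '[[0,0.002,0.03,0,200],[0,0,0.035,0,200],[0,0,0.035,0,200],[0,0,0.035,0,200],[0,0,0.035,0,200],[0,0,0.03,0,200],[0,0,0.012,0,200],[0,0,0.006,0,200],[0,0,0,0,200],[0,0,0,0,200]]';python3 -m creep '[[0,0,0,0,140],[0,0,0,0,140],[0,0,0,0,140],[0,0,0,0,140],[0,0,0,0,140]]';python3 -m creep '[[0,0,-0.035,0,140],[0,0,-0.035,0,140],[0,0,-0.035,0,140],[0,0,-0.035,0,140],[0,0,-0.035,0,140],[0,0,-0.03,0,130],[0,0,-0.02,0,80],[0,0,0,0,80],[0,0,0,0,80]]';  python3 -c "
from h import *
to(W(-.084,-.115,.26),1.382)
shot('side','s14',(100,100,380,310),2.8);im=shot('top','t14',(330,170,410,230),8)
r=silhouettes('top','elbow_block');print([ (x['confidence'],x['pixel']) for x in r])
print(tip_of('top','elbow_tip')[:2],tip_of('top','elbow_block')[:2])
"
```

```text
t: 26.67
tool_pos: [0.4856, 0.3248, 0.0333]
orientation: [2.419, 2.003, 0.003]
force: [0.2, 0.9, 0.2]
opening: 0.0288
t: 27.08
tool_pos: [0.4847, 0.325, 0.0323]
orientation: [2.419, 2.004, 0.002]
force: [-0.3, -0.3, -0.5]
opening: 0.0419
t: 27.83
tool_pos: [0.4851, 0.3252, 0.2585]
orientation: [2.419, 2.004, 0.005]
force: [-0.8, -0.3, -0.5]
opening: 0.0605
t 27.83 tcp [0.4851 0.3252 0.2585] yaw 1.3839 q6 0.69 F [-0.8 -0.3 -0.5] T [-0.09 -0.08  0.05] op 60.5
twist 0.0019 q6 after 0.692
shift [-0.4421  0.0449 -0.0024] (tool axes now)
[(0.69, [369.7, 198.2])]
[{'pixel': [384.0, 205.7], 'confidence': 0.73}] [{'pixel': [360.5, 196.5], 'confidence': 0.85}]
```

View pics/s14.png

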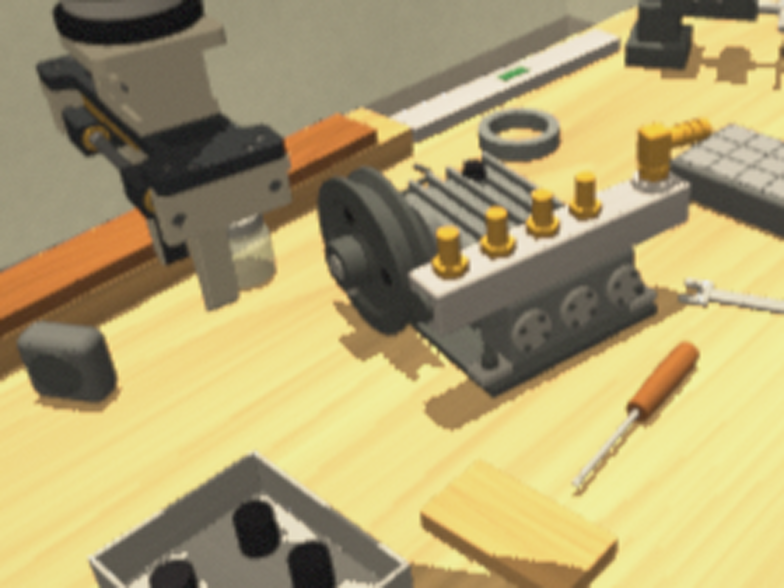

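View pics/t14.png

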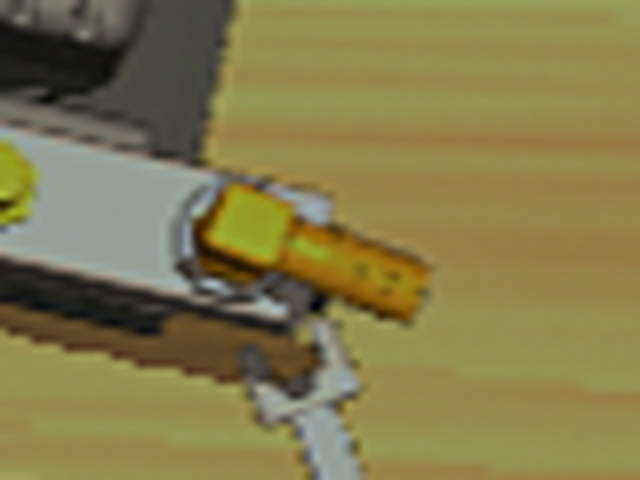

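```bash
python3 -c "
from h import *
f=lambda a,b:(330+a/8,170+b/8)
b=atz('top',f(247,225),.193);t=atz('top',f(418,293),.178);print(b,t,W(-.084,-.115,.178))
c=W(-.0845,-.115,.178)
for o in(b,c):
  d=t-o;print(np.hypot(d[0],d[1]),np.degrees(np.arctan2(d[1],d[0])), 'place',np.degrees(YAW-np.pi/2))
# edges of barb: upper (300,217)-(430,265), lower (285,275)-(410,320)
for a,e in(((300,217),(430,265)),((285,275),(410,320))):
  d=atz('top',f(*e),.178)-atz('top',f(*a),.178);print(np.degrees(np.arctan2(d[1],d[0])))
d=atz('top',f(220,180),.135)-atz('top',f(0,127),.135);print('bar',np.degrees(np.arctan2(d[1],d[0])))
"
```

```text
[ 0.44548258 -0.11583252  0.193     ] [ 0.42631979 -0.17251061  0.178     ] [ 0.44708999 -0.1175705   0.178     ]
0.059829920267618186 -108.68032465081613 place -100.82890232797256
0.058651421792698215 -110.22797621957334 place -100.82890232797256
-109.1548179062867
-108.666795459413
bar -102.37592519737221
```

```bash
python3 -m creep '[[-0.0368,0.0037,0,0,80],[-0.0368,0.0037,0,0,80],[-0.0368,0.0037,0,0,80],[-0.0368,0.0037,0,0,80],[-0.0368,0.0037,0,0,80],[-0.0368,0.0037,0,0,80],[-0.0368,0.0037,0,0,80],[-0.0368,0.0037,0,0,80],[-0.0368,0.0037,0,0,80],[-0.0368,0.0037,0,0,80],[-0.0368,0.0037,0,0,80],[-0.0368,0.0037,0,0,80]]'; python3 -m creep '[[0,0,0,0.075,80],[0,0,0,0.074,80],[0,0,0,0,80],[0,0,0,0,80]]'; python3 -c "
from h import *
to([.4463,-.1168,.176],1.235)"
```

```text
t: 29.08
tool_pos: [0.4449, -0.119, 0.2557]
orientation: [-2.418, -2.004, 0.001]
force: [0.8, -0.3, -0.4]
opening: 0.0639
t: 29.42
tool_pos: [0.4454, -0.1174, 0.2557]
orientation: [-2.559, -1.82, 0.001]
force: [0.5, 0.0, 0.7]
opening: 0.0638
t 29.42 tcp [ 0.4454 -0.1174  0.2557] yaw 1.2367 q6 -0.035 F [0.5 0.  0.7] T [ 0.01 -0.1  -0.03] op 63.8
twist 0.0017 q6 after -0.033
shift [0.0008 0.0008 0.0797] (tool axes now)
```

```bash
python3 -m creep '[[0.001,0.001,0.016,0.002,80],[0,0,0.016,0,80],[0,0,0.008,0,80],[0,0,0,0,80],[0,0,0,0,80],[0,0,0,0,80]]'; python3 -c "
from h import *
to([.4463,-.1168,.176],1.235);shot('side','s15',(250,80,430,210),4.4);shot('top','t15',(300,150,420,240),6)"
```

```text
t: 29.92
tool_pos: [0.4475, -0.1167, 0.2174]
orientation: [2.562, 1.817, 0.001]
force: [0.1, -0.2, -0.9]
opening: 0.0641
t 29.92 tcp [ 0.4475 -0.1167  0.2174] yaw 1.234 q6 -0.029 F [ 0.1 -0.2 -0.9] T [-0.05 -0.07 -0.07] op 64.1
twist -0.001 q6 after -0.03
shift [-0.0005 -0.0011  0.0414] (tool axes now)
```

View pics/s15.png

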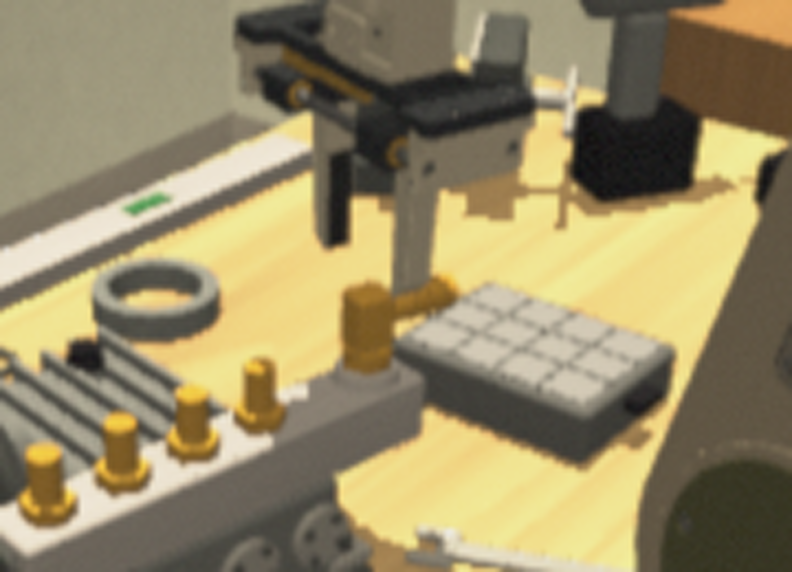

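Straddling the block; the elbow sits at crop (370,320). Descend and grip.

```bash
python3 -m creep '[[0,-0.001,0.016,0,80],[0,0,0.016,0,80],[0,0,0.009,0,80],[0,0,0,0,80],[0,0,0,0,80],[0,0,0,0,80]]'; python3 -m creep '[[0,0,0,0,160],[0,0,0,0,160],[0,0,0,0,180],[0,0,0,0,220],[0,0,0,0,220],[0,0,0,0,220],[0,0,0,0,220]]' 30; python3 -c "
from h import *
to([.4463,-.1168,.176],1.235);shot('side','s16',(250,80,430,210),4.4)"
```

```text
t: 30.52
tool_pos: [0.4467, -0.1167, 0.1767]
orientation: [2.563, 1.816, 0.001]
force: [0.7, -0.3, 0.1]
opening: 0.0639
t: 31.1
tool_pos: [0.4466, -0.1166, 0.1758]
orientation: [2.563, 1.816, 0.001]
force: [-0.4, 0.2, -2.2]
opening: 0.0238
t 31.1 tcp [ 0.4466 -0.1166  0.1758] yaw 1.2328 q6 -0.029 F [-0.4  0.2 -2.2] T [ 0.09 -0.   -0.06] op 23.8
twist -0.0022 q6 after -0.031
shift [-0.0003 -0.0002 -0.0002] (tool axes now)
```

View pics/s16.png

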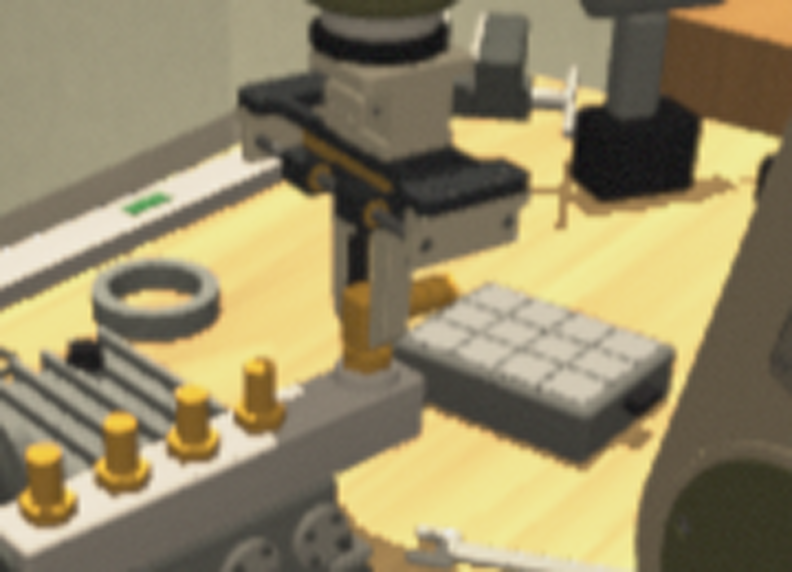

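```bash
python3 -m creep '[[0,0,0,0.1,220],[0,0,0,0.1,220],[0,0,0,0.1,220],[0,0,0.0001,0.1,220],[0,0,0,0.1,220],[0,0,0,0.1,220],[0,0,0.0001,0.1,220],[0,0,0,0.1,220],[0,0,0,0.1,220],[0,0,0.0001,0.1,220],[0,0,0,0.1,220],[0,0,0,0.1,220]]'; python3 -c "
from h import *
to();shot('side','s17',(250,80,430,210),4.4)"
```

```text
t: 32.15
tool_pos: [0.4461, -0.1158, 0.1753]
orientation: [-3.14, -0.044, 0.0]
force: [0.3, 4.1, 1.3]
opening: 0.0237
t 32.15 tcp [ 0.4461 -0.1158  0.1753] yaw 0.0282 q6 1.176 F [0.3 4.1 1.3] T [0.71 0.03 0.09] op 23.7
```

View pics/s17.png

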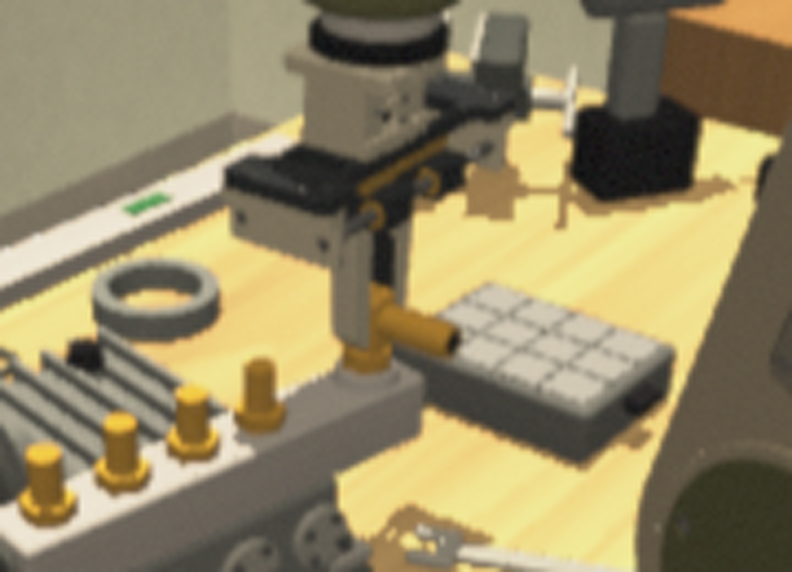

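```bash
python3 -m creep '[[0,0,0,0.1,220],[0,0,0,0.1,220],[0,0,0,0.1,220],[0,0,0.0001,0.1,220],[0,0,0,0.1,220],[0,0,0,0.1,220],[0,0,0.0001,0.1,220],[0,0,0,0.1,220],[0,0,0,0.1,220],[0,0,0.0001,0.1,220],[0,0,0,0.1,220],[0,0,0,0.1,220]]'; python3 -c "
from h import *
to();shot('side','s18',(250,80,430,210),4.4)"
```

```text
t: 33.2
tool_pos: [0.4467, -0.1151, 0.175]
orientation: [-2.618, 1.732, 0.001]
force: [3.7, 6.5, -0.6]
opening: 0.024
t 33.2 tcp [ 0.4467 -0.1151  0.175 ] yaw -1.1688 q6 2.374 F [ 3.7  6.5 -0.6] T [ 1.43 -0.73  0.03] op 24.0
```

View pics/s18.png

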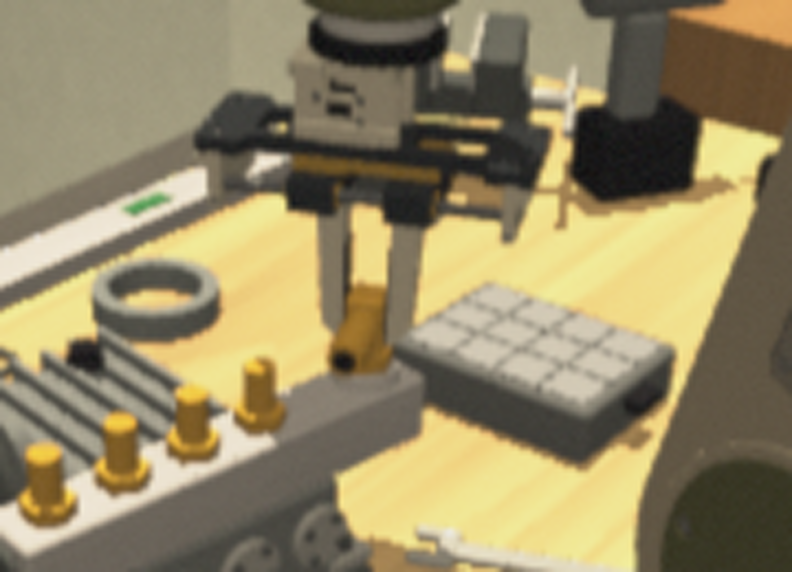

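```bash
python3 -m creep '[[0,0,0,0,110],[0,0,0,0,110],[0,0,0,0,110],[0,0,0,0,110],[0,0,0,0,110],[0,0,-0.015,0,110],[0,0,-0.02,0,110],[0,0,-0.015,0,110],[0,0,0,0,110]]'; python3 -m creep '[[0,0,0,-0.12,110],[0,0,0,-0.12,110],[0,0,0,-0.12,110],[0,0,0,-0.12,110],[0,0,0,-0.12,110],[0,0,0,-0.12,110],[0,0,0,-0.12,110],[0,0,0,-0.12,110],[0,0,0,-0.12,110],[0,0,0,-0.12,110],[0,0,0,-0.12,110],[0,0,0,-0.12,110]]';python3 -m creep '[[0,0,0,-0.12,110],[0,0,0,-0.12,110],[0,0,0,-0.12,110],[0,0,0,-0.12,110],[0,0,0,-0.12,110],[0,0,0,-0.12,110],[0,0,0,-0.12,110],[0,0,0,-0.12,110],[0,0,0,-0.12,110],[0,0,0,-0.12,110],[0,0,0,-0.12,110],[0,0,0,-0.12,110]]';python3 -m creep '[[0,0,0,-0.12,110],[0,0,0,-0.12,110],[0,0,0,-0.02,110],[0,0,0,0,110],[0,0,0,0,110]]'
python3 -c "
from h import *
to([.4466,-.1160,.1755],1.973);shot('top','t19',(300,150,420,240),6);shot('side','s19',(250,80,430,210),4.4)"
```

```text
t: 34.0
tool_pos: [0.4478, -0.1172, 0.2286]
orientation: [-2.621, 1.73, -0.008]
force: [-0.0, -0.3, 1.4]
opening: 0.053
t: 35.0
tool_pos: [0.4458, -0.1165, 0.224]
orientation: [-3.111, -0.437, 0.002]
force: [-0.4, -0.9, -0.0]
opening: 0.0528
t: 36.0
tool_pos: [0.4459, -0.1165, 0.224]
orientation: [-2.05, -2.379, 0.001]
force: [0.1, 0.3, -1.4]
opening: 0.0528
t: 36.42
tool_pos: [0.446, -0.1165, 0.2245]
orientation: [-1.738, -2.617, 0.0]
force: [-0.5, -0.6, 0.3]
opening: 0.0526
t 36.42 tcp [ 0.446  -0.1165  0.2245] yaw 1.9691 q6 -0.765 F [-0.5 -0.6  0.3] T [-0.03 -0.15 -0.02] op 52.6
twist -0.0039 q6 after -0.769
shift [0.0002 0.0008 0.049 ] (tool axes now)
```

View pics/s19.png

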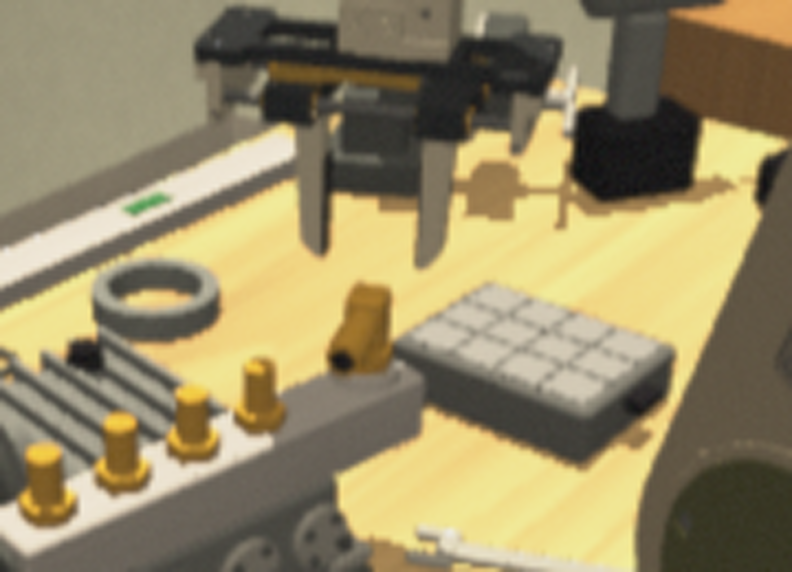

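```bash
python3 -m creep '[[0.0005,0.0005,0.016,-0.004,110],[0,0,0.016,0,110],[0,0,0.016,0,110],[0,0,0,0,110],[0,0,0,0,110],[0,0,0,0,110]]'; python3 -m creep '[[0,0,0,0,160],[0,0,0,0,180],[0,0,0,0,220],[0,0,0,0,220],[0,0,0,0,220],[0,0,0,0,220]]' 30; python3 -c "
from h import *
to([.4466,-.1160,.1755],1.973)"
```

```text
t: 37.02
tool_pos: [0.4468, -0.116, 0.178]
orientation: [1.729, 2.622, 0.0]
force: [-0.8, 0.1, 1.0]
opening: 0.053
t: 37.52
tool_pos: [0.4469, -0.1158, 0.1774]
orientation: [1.728, 2.623, 0.001]
force: [2.2, 0.5, 1.1]
opening: 0.0239
t 37.52 tcp [ 0.4469 -0.1158  0.1774] yaw 1.9767 q6 -0.771 F [2.2 0.5 1.1] T [ 0.14 -0.44 -0.03] op 23.9
twist 0.0037 q6 after -0.767
shift [-0.0001 -0.0003  0.0019] (tool axes now)
```

```bash
python3 -m creep '[[0,0,0,0.11,220],[0,0,0,0.11,220],[0,0,0,0.11,220],[0,0,0.0001,0.11,220],[0,0,0,0.11,220],[0,0,0,0.11,220],[0,0,0.0001,0.11,220],[0,0,0,0.11,220],[0,0,0,0.11,220],[0,0,0.0001,0.11,220],[0,0,0,0.11,220],[0,0,0,0.11,220]]'; python3 -c "
from h import *
to();shot('side','s20',(250,80,430,210),4.4)";python3 -m creep '[[0,0,0,0.11,220],[0,0,0,0.11,220],[0,0,0,0.11,220],[0,0,0.0001,0.11,220],[0,0,0,0.11,220],[0,0,0,0.11,220],[0,0,0.0001,0.11,220],[0,0,0,0.11,220],[0,0,0,0.11,220],[0,0,0.0001,0.11,220],[0,0,0,0.11,220],[0,0,0,0.11,220],[0,0,0,0,220]]'; python3 -m creep '[[0,0,0,0.11,220],[0,0,0,0.11,220],[0,0,0,0.11,220],[0,0,0.0001,0.11,220],[0,0,0,0.11,220],[0,0,0,0.11,220],[0,0,0.0001,0.11,220],[0,0,0,0.11,220],[0,0,0,0.11,220],[0,0,0.0001,0.11,220],[0,0,0,0.11,220],[0,0,0,0.11,220]]';python3 -c "
from h import *
to();shot('side','s21',(250,80,430,210),4.4)"
```

```text
t: 38.52
tool_pos: [0.447, -0.1157, 0.177]
orientation: [2.976, 1.005, 0.002]
force: [2.9, 0.3, -1.1]
opening: 0.0237
t 38.52 tcp [ 0.447  -0.1157  0.177 ] yaw 0.6516 q6 0.554 F [ 2.9  0.3 -1.1] T [ 0.22 -0.49  0.09] op 23.7
t: 39.57
tool_pos: [0.447, -0.1157, 0.1766]
orientation: [-2.969, 1.026, -0.002]
force: [2.7, -0.5, -1.8]
opening: 0.0233
t 39.57 tcp [ 0.447  -0.1157  0.1766] yaw -0.6655 q6 1.871 F [ 2.7 -0.5 -1.8] T [ 0.21 -0.72  0.06] op 23.3$: bad value
```

View pics/s21.png

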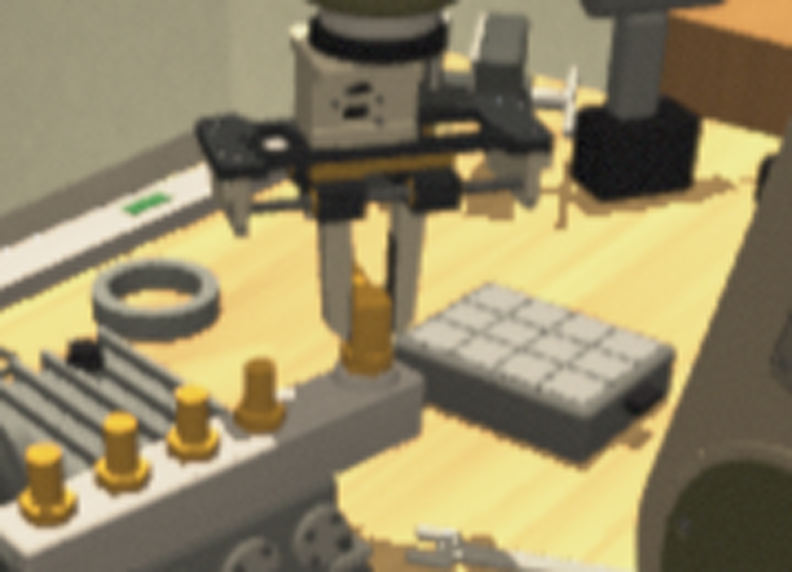

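```bash
python3 -m creep '[[0,0,0,0,110],[0,0,0,0,110],[0,0,0,0,110],[0,0,0,0,110],[0,0,0,0,110],[0,0,-0.015,0,110],[0,0,-0.02,0,110],[0,0,-0.015,0,110],[0,0,0,0,110]]'; python3 -m creep '[[0,0,0,-0.12,110],[0,0,0,-0.12,110],[0,0,0,-0.12,110],[0,0,0,-0.12,110],[0,0,0,-0.12,110],[0,0,0,-0.12,110],[0,0,0,-0.12,110],[0,0,0,-0.12,110],[0,0,0,-0.12,110],[0,0,0,-0.12,110],[0,0,0,-0.12,110],[0,0,0,-0.12,110]]';python3 -m creep '[[0,0,0,-0.12,110],[0,0,0,-0.12,110],[0,0,0,-0.12,110],[0,0,0,-0.12,110],[0,0,0,-0.12,110],[0,0,0,-0.12,110],[0,0,0,-0.12,110],[0,0,0,-0.12,110],[0,0,0,-0.12,110],[0,0,0,-0.12,110],[0,0,0,-0.12,110],[0,0,0,-0.12,110]]';python3 -m creep '[[0,0,0,-0.12,110],[0,0,0,-0.12,110],[0,0,0,-0.02,110],[0,0,0,0,110],[0,0,0,0,110],[0,0,0,0,110]]'
python3 -c "
from h import *
to([.4468,-.1158,.175],2.476);shot('side','s22',(250,80,430,210),4.4);shot('top','t22',(330,170,410,230),8)"
```

```text
t: 40.37
tool_pos: [0.448, -0.1165, 0.23]
orientation: [2.971, -1.021, 0.008]
force: [1.5, 0.5, -0.0]
opening: 0.0531
t: 41.37
tool_pos: [0.4461, -0.1157, 0.2253]
orientation: [-2.903, -1.199, 0.001]
force: [0.2, 1.1, -0.4]
opening: 0.053
t: 42.37
tool_pos: [0.4461, -0.1157, 0.2253]
orientation: [-1.391, -2.815, 0.0]
force: [-0.1, 0.1, 0.6]
opening: 0.0528
t: 42.87
tool_pos: [0.4464, -0.1158, 0.2261]
orientation: [-1.029, -2.968, -0.0]
force: [0.0, -0.6, 0.1]
opening: 0.0525
t 42.87 tcp [ 0.4464 -0.1158  0.2261] yaw 2.4741 q6 -1.268 F [ 0.  -0.6  0.1] T [ 0.02 -0.16  0.04] op 52.5
twist -0.0019 q6 after -1.27
shift [-0.0004  0.0003  0.0511] (tool axes now)
```

View pics/s22.png

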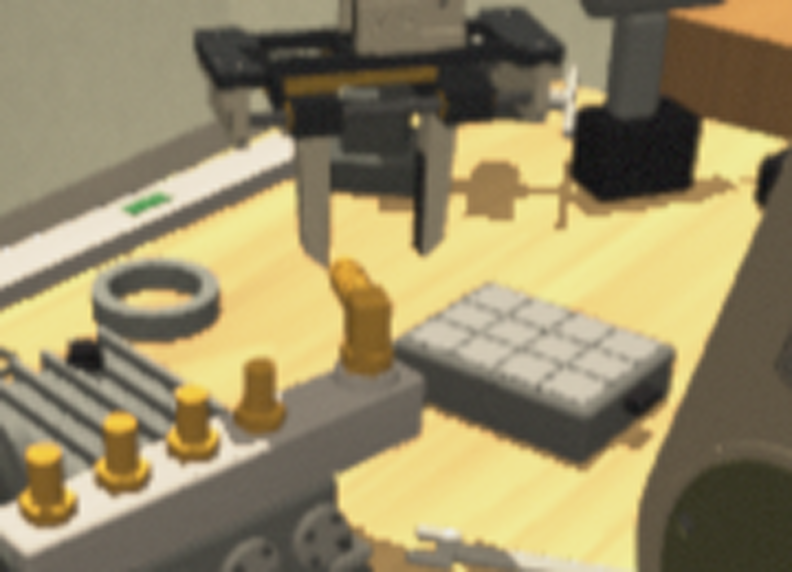

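View pics/t22.png

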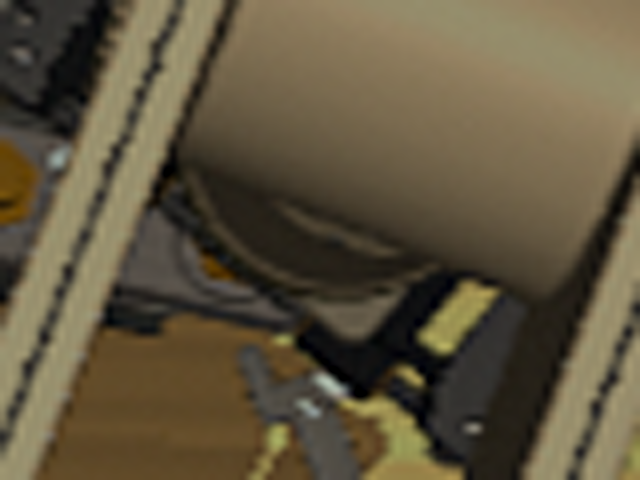

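```bash
python3 -m creep '[[0,0,0.016,0,110],[0,0,0.016,0,110],[0,0,0.017,0,110],[0,0,0,0,110],[0,0,0,0,110],[0,0,0,0,110]]'; python3 -m creep '[[0,0,0,0,160],[0,0,0,0,180],[0,0,0,0,220],[0,0,0,0,220],[0,0,0,0,220],[0,0,0,0,220]]' 40; python3 -c "
from h import *
to()";python3 -m creep '[[0,0,0,0.1,220],[0,0,0,0.1,220],[0,0,0.0001,0.1,220],[0,0,0,0.1,220],[0,0,0,0.1,220],[0,0,0.0001,0.05,220],[0,0,0,0,220],[0,0,0,0,220]]'; python3 -c "
from h import *
to(None,1.382)"
```

```text
t: 43.47
tool_pos: [0.4468, -0.116, 0.1784]
orientation: [1.026, 2.969, -0.0]
force: [-0.3, -0.3, 0.4]
opening: 0.0532
t: 43.97
tool_pos: [0.4468, -0.1157, 0.1778]
orientation: [1.025, 2.969, 0.001]
force: [0.3, 1.4, 1.6]
opening: 0.024
t 43.97 tcp [ 0.4468 -0.1157  0.1778] yaw 2.4768 q6 -1.271 F [0.3 1.4 1.6] T [ 0.21 -0.3  -0.06] op 24.0
t: 44.63
tool_pos: [0.4469, -0.1157, 0.1776]
orientation: [1.79, 2.581, 0.001]
force: [1.7, 2.7, 1.4]
opening: 0.0239
t 44.63 tcp [ 0.4469 -0.1157  0.1776] yaw 1.9287 q6 -0.723 F [1.7 2.7 1.4] T [ 0.38 -0.39 -0.12] op 23.9
twist 0.5467 q6 after -0.176
```

```bash
cat > tq.py <<'E'
from h import *
s=read_state();print('  yaw',round(toolyaw(s),4),'Tz',round(s['wrist_torque'][2],3),'j6',round(s['joint_torque'][5],3),'op',round(s['opening']*1000,1),'F',np.round(s['force'],1))
E
python3 tq.py
python3 -m creep '[[0,0,0,0.05,220],[0,0,0,0,220]]' >/dev/null; python3 tq.py
python3 -m creep '[[0,0,0,0.05,220],[0,0,0,0,220]]' >/dev/null; python3 tq.py
python3 -m creep '[[0,0,0,0.05,220],[0,0,0,0,220]]' >/dev/null; python3 tq.py
python3 -m creep '[[0,0,0,0.05,220],[0,0,0,0,220]]' >/dev/null; python3 tq.py
python3 -m creep '[[0,0,0,0.05,220],[0,0,0,0,220]]' >/dev/null; python3 tq.py
```

```text
yaw 1.9287 Tz -0.116 j6 0.361 op 23.9 F [1.7 2.7 1.4]
  yaw 1.8766 Tz -0.069 j6 0.817 op 24.1 F [2.4 2.4 2.4]
  yaw 1.8272 Tz -0.066 j6 0.856 op 23.7 F [2.4 2.9 2.2]
  yaw 1.7777 Tz -0.056 j6 0.857 op 23.3 F [3.3 3.8 3.5]
  yaw 1.7279 Tz -0.073 j6 0.859 op 23.7 F [4.5 3.6 3. ]
  yaw 1.6781 Tz -0.067 j6 0.831 op 23.7 F [2.4 3.9 2.9]
```

```bash

python3 -m creep '[[0,0,0,0.04,220],[0,0,0,0,220]]' >/dev/null; python3 tq.py
python3 -m creep '[[0,0,0,0.04,220],[0,0,0,0,220]]' >/dev/null; python3 tq.py
python3 -m creep '[[0,0,0,0.04,220],[0,0,0,0,220]]' >/dev/null; python3 tq.py
python3 -c "
from h import *
to(None,1.382);shot('side','s23',(250,80,430,210),4.4);shot('top','t23',(330,170,410,230),8)"
```

```text
yaw 1.6388 Tz 0.021 j6 0.689 op 23.8 F [4.5 3.5 2. ]
  yaw 1.5989 Tz 0.14 j6 0.824 op 24.1 F [3.9 3.  3.8]
  yaw 1.5589 Tz 0.092 j6 0.83 op 24.0 F [2.9 3.  2.9]
t 45.97 tcp [ 0.4469 -0.1157  0.1775] yaw 1.5589 q6 -0.353 F [2.9 3.  2.9] T [ 0.69 -0.82  0.09] op 24.0
twist 0.1769 q6 after -0.176
```

View pics/s23.png

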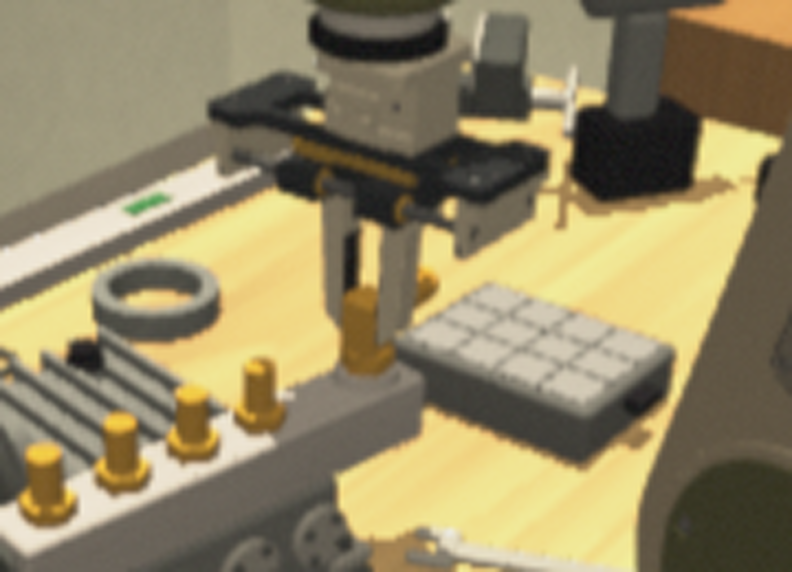

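View pics/t23.png

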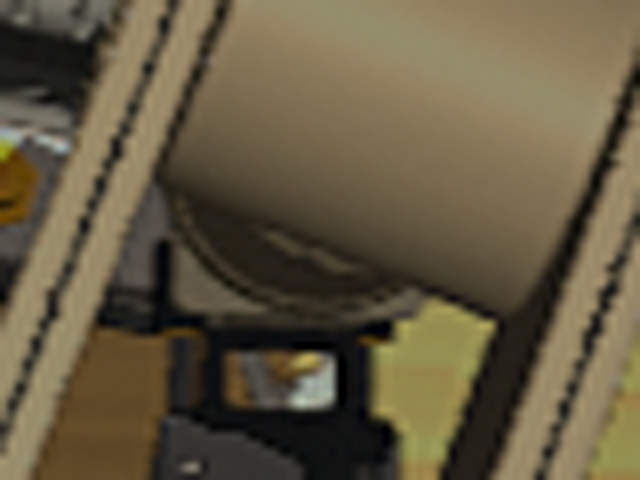

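```bash

python3 -m creep '[[0,0,0,0.04,220],[0,0,0,0,220]]' >/dev/null; python3 tq.py
python3 -m creep '[[0,0,0,0.04,220],[0,0,0,0,220]]' >/dev/null; python3 tq.py
python3 -m creep '[[0,0,0,0.04,220],[0,0,0,0,220]]' >/dev/null; python3 tq.py
python3 -m creep '[[0,0,0,0,220],[0,0,0,0,220]]' >/dev/null; python3 tq.py
python3 -m creep '[[0,0,0,0,110],[0,0,0,0,110],[0,0,0,0,110],[0,0,0,0,110],[0,0,0,0,110],[0,0,-0.015,0,110],[0,0,-0.025,0,110],[0,0,-0.03,0,110],[0,0,-0.02,0,110]]';python3 -m creep '[[0.035,0,0,0,110],[0.035,0,0,0,110],[0.035,0,0,0,110],[0.035,0,0,0,110],[0.035,0,0,0,110],[0.035,0,0,0,110],[0.035,0,0,0,110],[0.035,0,0,0,110],[0.02,0,0,0,110]]';python3 -c "
from h import *
to();shot('side','s24',(250,80,430,210),4.4);shot('top','t24',(330,170,410,230),8)
print(tip_of('top','elbow_tip')[:2],tip_of('top','elbow_block')[:2])"
```

```text
yaw 1.5189 Tz 0.105 j6 0.826 op 23.8 F [3.7 4.  3.2]
  yaw 1.479 Tz 0.153 j6 0.85 op 23.9 F [3.3 4.  3.1]
  yaw 1.4389 Tz 0.125 j6 0.859 op 23.7 F [3.7 3.9 3.8]
  yaw 1.4412 Tz 0.066 j6 0.093 op 23.7 F [3.7 3.6 3.4]
t: 47.48
tool_pos: [0.4466, -0.116, 0.2695]
orientation: [2.364, 2.067, 0.001]
force: [0.3, 0.6, -0.2]
opening: 0.0526
t: 48.23
tool_pos: [0.4863, 0.1846, 0.267]
orientation: [-2.362, -2.07, -0.0]
force: [0.6, -0.1, 0.8]
opening: 0.0528
t 48.23 tcp [0.4863 0.1846 0.267 ] yaw 1.4389 q6 0.396 F [ 0.6 -0.1  0.8] T [-0.05 -0.03 -0.01] op 52.8
[{'pixel': [386.0, 201.4], 'confidence': 0.66}, {'pixel': [277.2, 139.7], 'confidence': 0.37}] [{'pixel': [361.0, 196.7], 'confidence': 0.71}]
```

View pics/s24.png

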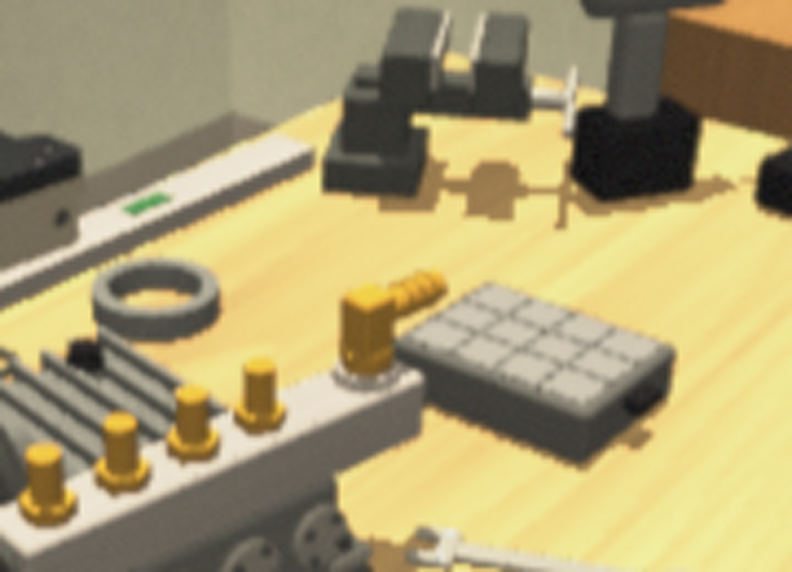

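View pics/t24.png

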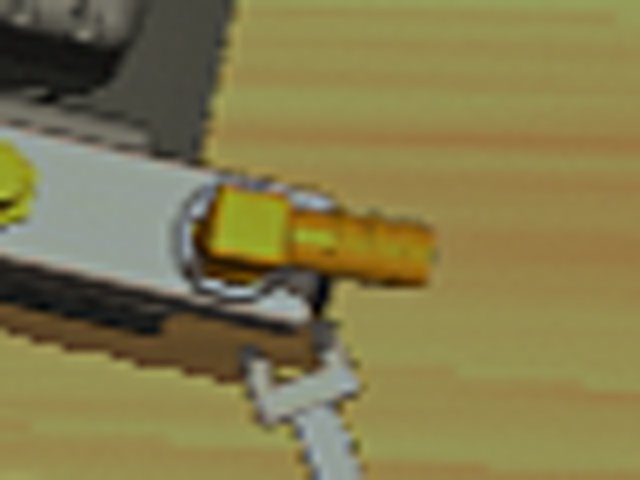

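```bash
python3 - <<'E'
from h import *
im=read_camera('top').astype(float)
g=im[...,2]  # blue: bar white high
# predicted edges
def edge(x,z,y0,y1,n=60,span=5):
    ys=np.linspace(y0,y1,n);pts=[]
    for y in ys:
        px=proj('top',[W(x,y,z)])[0]
        col=int(round(px[0]));
        yc=proj('top',[W(x,y,z)])[0][1]
        rr=np.arange(int(yc-span),int(yc+span)+1)
        d=np.abs(np.diff(g[rr,col]))
        w=np.where(d>25,d,0)
        if w.max()<30: continue
        k=w.argmax();sl=slice(max(0,k-1),k+2)
        pts.append((col,(rr[:-1][sl]+.5)@w[sl]/w[sl].sum()))
    return np.array(sorted(set(map(tuple,pts))))
for x,nm,y0,y1 in((-.108,'front',-.09,.135),(-.062,'back',-.08,.135)):
    p=edge(x,.135,y0,y1)
    c=np.polyfit(p[:,0],p[:,1],1)
    for _ in range(5):
        r=p[:,1]-np.polyval(c,p[:,0]);k=abs(r)<1.0
        c=np.polyfit(p[k,0],p[k,1],1)
    a,b=p[k,0].min(),p[k,0].max()
    A=atz('top',(a,np.polyval(c,a)),.135);B=atz('top',(b,np.polyval(c,b)),.135)
    d=B-A;print(nm,k.sum(),len(p),np.std(r[k]),np.degrees(np.arctan2(d[1],d[0])),A,B,W(x,y1),W(x,y0))
E
```

```text
front 47 60 0.16056363320328898 -101.52724318522223 [0.47581525 0.13385763 0.135     ] [ 0.430661   -0.08754366  0.135     ] [0.47048657 0.1324867  0.        ] [ 0.42821429 -0.08850664  0.        ]
back 42 60 0.26268292326437215 -101.47827023082422 [0.51762682 0.1244573  0.135     ] [ 0.47471612 -0.08686572  0.135     ] [0.51566743 0.12384436 0.        ] [ 0.47527391 -0.08732705  0.        ]
```

```bash
cat > barb.py <<'E'
from h import *
im=read_camera('top').astype(float)
# brass mask: r high, b low relative wood
hsv=cv2.cvtColor(im.astype(np.uint8),cv2.COLOR_RGB2HSV)
sub=hsv[180:222,345:400]
m=((sub[...,1]>190)).astype(np.uint8)
n,l,s,c=cv2.connectedComponentsWithStats(m);k=1+s[1:,4].argmax();m=(l==k)
cv2.imwrite('pics/m.png',cv2.resize(m.astype(np.uint8)*255,None,fx=10,fy=10,interpolation=0))
v=im[180:222,345:400]
up=[];lo=[]
for col in range(24,38):
    r=np.where(m[:,col])[0]
    if len(r): up.append((col+345,r.min()+180));lo.append((col+345,r.max()+180))
up=np.array(up);lo=np.array(lo)
print(list(zip(up[:,1],lo[:,1])))
for e in(up,lo,(up+lo)/2):
    c=np.polyfit(e[:,0],e[:,1],1);a,b=e[0,0],e[-1,0]
    d=atz('top',(b,np.polyval(c,b)),.176)-atz('top',(a,np.polyval(c,a)),.176);print(np.degrees(np.arctan2(d[1],d[0])))
E
python3 barb.py
```

```text
[(np.int64(197), np.int64(203)), (np.int64(197), np.int64(203)), (np.int64(197), np.int64(204)), (np.int64(196), np.int64(204)), (np.int64(197), np.int64(203)), (np.int64(197), np.int64(204)), (np.int64(197), np.int64(204)), (np.int64(197), np.int64(204)), (np.int64(197), np.int64(204)), (np.int64(198), np.int64(205)), (np.int64(198), np.int64(205)), (np.int64(198), np.int64(205)), (np.int64(198), np.int64(205)), (np.int64(198), np.int64(205))]
-95.29678396460893
-98.03078276517182
-96.66876950330874
```

View pics/m.png

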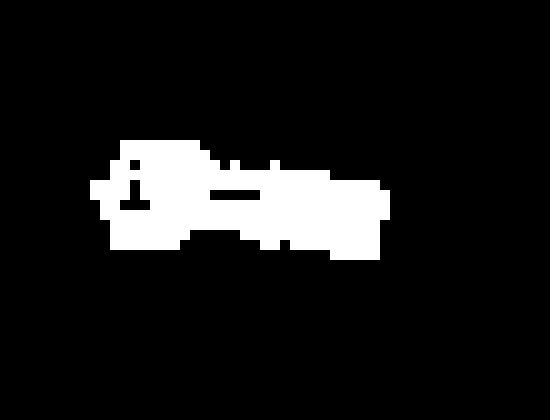

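```bash
python3 - <<'E'
from h import *
im=read_camera('side').astype(float)
g=im[...,2]
cv2.imwrite('pics/s25.png',cv2.resize(im[140:230,235:360].astype(np.uint8)[:,:,::-1],None,fx=6,fy=6))
# front top edge: white top -> darker side face
pts=[]
for y in np.linspace(-.12,.12,60):
    px=proj('side',[W(-.108,y,.135)])[0]+[0,1.2]
    col=int(round(px[0]));rr=np.arange(int(px[1]-5),int(px[1]+6))
    d=np.abs(np.diff(g[rr,col]));k=d.argmax()
    if d[k]<15: continue
    sl=slice(max(0,k-1),k+2);pts.append((col,(rr[:-1][sl]+.5)@d[sl]/d[sl].sum()))
p=np.array(sorted(set(pts)));c=np.polyfit(p[:,0],p[:,1],1)
for _ in range(6):
    r=p[:,1]-np.polyval(c,p[:,0]);k=abs(r)<1;c=np.polyfit(p[k,0],p[k,1],1)
a,b=p[k,0].min(),p[k,0].max()
A=atz('side',(a,np.polyval(c,a)),.135);B=atz('side',(b,np.polyval(c,b)),.135);d=B-A
print(k.sum(),len(p),np.std(r[k]),np.degrees(np.arctan2(d[1],d[0])),A,B)
E
```

```text
39 60 0.16230072824884906 -101.87374858141341 [0.4677735  0.10767913 0.135     ] [ 0.42090021 -0.11525676  0.135     ]
```

View pics/s25.png

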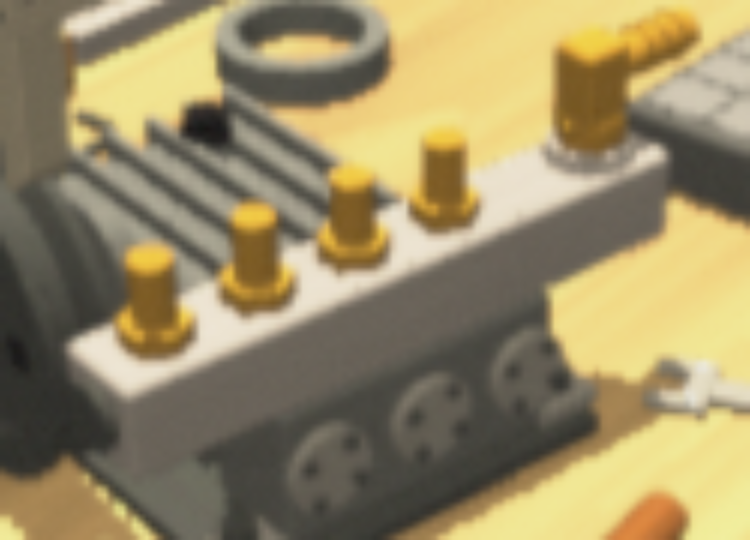

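```bash
sed -i 's/^X0=.*/X0=np.array([.5527,-.0218]);YAW=-.2025/' h.py; python3 -c "
from h import *
to([.4469,-.1157,.25],1.439)"
```

```text
t 48.58 tcp [0.4866 0.1803 0.2672] yaw 1.4356 q6 0.392 F [ 0.1 -0.1 -0.5] T [ 0.01 -0.06 -0.01] op 52.7
twist -0.0034 q6 after 0.388
shift [-0.2987  0.0006  0.0173] (tool axes now)
```

```bash
python3 -m creep '[[-0.0332,0,0,0,110],[-0.0332,0,0,0,110],[-0.0332,0,0,0,110],[-0.0332,0,0,0,110],[-0.0332,0,0,0,110],[-0.0332,0,0,0,110],[-0.0332,0,0,0,110],[-0.0332,0,0,0,110],[-0.0331,0,0,0,110],[0,0,0.015,0,110],[0,0,0,0,110],[0,0,0,0,110]]'; python3 -m creep '[[0,0,0,0,110],[0,0,0,0,110]]';python3 -c "
from h import *
to([.4469,-.1157,.176],1.439)"
```

```text
t: 49.58
tool_pos: [0.4456, -0.1152, 0.2517]
orientation: [-2.367, -2.064, 0.001]
force: [-0.3, -0.1, -0.2]
opening: 0.0528
t: 49.75
tool_pos: [0.4469, -0.114, 0.2529]
orientation: [2.364, 2.068, 0.001]
force: [0.5, 0.7, 0.1]
opening: 0.0527
t 49.75 tcp [ 0.4469 -0.114   0.2529] yaw 1.4378 q6 -0.228 F [0.5 0.7 0.1] T [-0.05 -0.13 -0.01] op 52.7
twist -0.0012 q6 after -0.229
shift [-0.0017  0.0002  0.0769] (tool axes now)
```

```bash
python3 -m creep '[[-0.0015,0,0.016,0,110],[0,0,0.02,0,110],[0,0,0.02,0,110],[0,0,0.014,0,110],[0,0,0.005,0,110],[0,0,0,0,110],[0,0,0,0,110],[0,0,0,0,110]]'; python3 tq.py; python3 -m creep '[[0,0,0,0,160],[0,0,0,0,180],[0,0,0,0,220],[0,0,0,0,220],[0,0,0,0,220],[0,0,0,0,220]]' 40; python3 tq.py;python3 -m creep '[[0,0,0,0.02,220],[0,0,0,0.02,220],[0,0,0,0.02,220],[0,0,0,0.015,220]]'>/dev/null; python3 tq.py;python3 -m creep '[[0,0,0,0,220],[0,0,0,0,220],[0,0,0,0,220],[0,0,0,0,220]]'; python3 tq.py
```

```text
t: 50.42
tool_pos: [0.4473, -0.116, 0.1788]
orientation: [2.363, 2.067, 0.002]
force: [-0.0, 0.2, 0.2]
opening: 0.053
  yaw 1.4374 Tz 0.037 j6 0.001 op 53.0 F [-0.   0.2  0.2]
t: 50.92
tool_pos: [0.4468, -0.1161, 0.1775]
orientation: [2.365, 2.067, 0.001]
force: [2.5, 0.5, 1.7]
opening: 0.0241
  yaw 1.4366 Tz -0.014 j6 -0.055 op 24.1 F [2.5 0.5 1.7]
  yaw 1.3597 Tz 0.203 j6 -0.044 op 23.5 F [ 2.8 -0.6  1.1]
t: 51.58
tool_pos: [0.4467, -0.1161, 0.1775]
orientation: [2.44, 1.977, 0.001]
force: [4.6, -0.6, 1.7]
opening: 0.0239
  yaw 1.3619 Tz 0.154 j6 0.126 op 23.9 F [ 4.6 -0.6  1.7]
```

```bash
python3 -m creep '[[0,0,0,0,110],[0,0,0,0,110],[0,0,0,0,110],[0,0,0,0,110],[0,0,0,0,110],[0,0,-0.015,0,110],[0,0,-0.025,0,110],[0,0,-0.03,0,110],[0,0,-0.02,0,110]]';python3 -m creep '[[0.035,0,0,0,110],[0.035,0,0,0,110],[0.035,0,0,0,110],[0.035,0,0,0,110],[0.035,0,0,0,110],[0.035,0,0,0,110],[0.035,0,0,0,110],[0.035,0,0,0,110],[0.035,0,0,0,110],[0.02,0,0,0,110]]';python3 -m creep '[[0,0,0,0,110],[0,0,0,0,110]]';python3 barb.py; python3 -c "
from h import *
to();shot('side','s26',(180,120,380,270),4);shot('top','t26',(250,95,410,215),5)
for c in('side','top'):
  for q in('pulley_hub','set_screw'): print(c,q,[(np.round(x['pixel'],1),round(x['confidence'],2)) for x in tip_of(c,q)[:3]])
for y in(.08,.09,.1,.11): print(y,proj('top',[W(.045,y,.166),W(.045,y+.04,.088)]),proj('side',[W(.045,y+.04,.088)]))
"
```

```text
t: 52.33
tool_pos: [0.4466, -0.1161, 0.2695]
orientation: [2.44, 1.977, 0.001]
force: [0.1, -0.5, 0.3]
opening: 0.053
t: 53.17
tool_pos: [0.5157, 0.215, 0.2668]
orientation: [-2.438, -1.979, 0.0]
force: [1.2, 0.2, -0.7]
opening: 0.0531
t: 53.33
tool_pos: [0.5156, 0.2124, 0.2667]
orientation: [-2.439, -1.98, 0.002]
force: [-0.7, -0.7, 0.1]
opening: 0.0529
[(np.int64(197), np.int64(203)), (np.int64(197), np.int64(204)), (np.int64(197), np.int64(204)), (np.int64(197), np.int64(204)), (np.int64(197), np.int64(204)), (np.int64(198), np.int64(205)), (np.int64(198), np.int64(205)), (np.int64(198), np.int64(205)), (np.int64(198), np.int64(205)), (np.int64(199), np.int64(206)), (np.int64(199), np.int64(206)), (np.int64(199), np.int64(206)), (np.int64(199), np.int64(206)), (np.int64(200), np.int64(205))]
-101.57816185573893
-99.99420330618292
-100.78791621959134
t 53.38 tcp [0.5157 0.2115 0.2668] yaw 1.3627 q6 0.506 F [ 0.4  0.  -0.3] T [-0.06 -0.11 -0.02] op 53.0
side pulley_hub [(array([233.8, 189.9]), 0.94)]
side set_screw [(array([224.5, 202.2]), 0.66)]
top pulley_hub [(array([286.6, 135.9]), 0.97)]
top set_screw [(array([278.4, 140.1]), 0.91)]
0.08 [[298.43431022 134.28591623]
 [285.13139192 137.56015789]] [[231.36092614 190.65019852]]
0.09 [[294.7148125  133.4453449 ]
 [281.62217696 136.76671616]] [[227.93988302 192.02468448]]
0.1 [[290.99580714 132.60488484]
 [278.11340038 135.97337355]] [[224.48136818 193.4142256 ]]
0.11 [[287.27729406 131.76453603]
 [274.60506209 135.18013004]] [[220.98476258 194.8190706 ]]
```

View pics/s26.png

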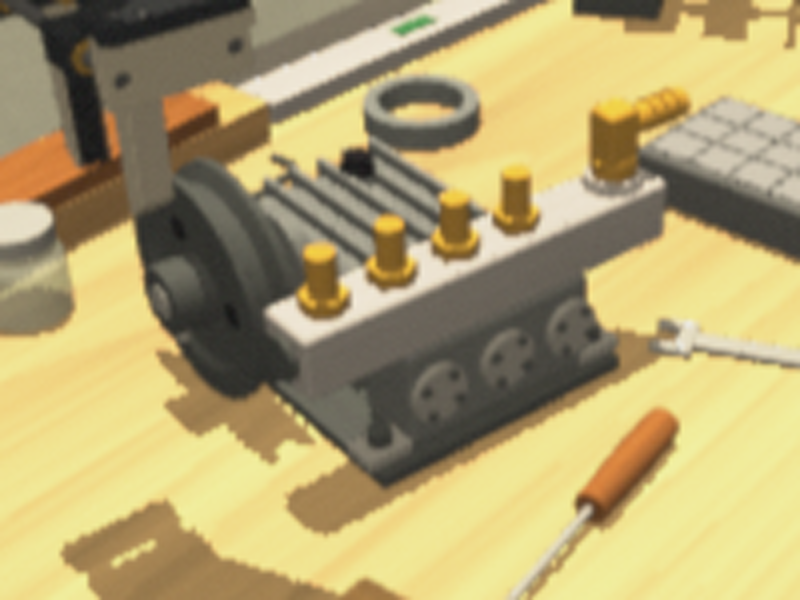

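View pics/t26.png

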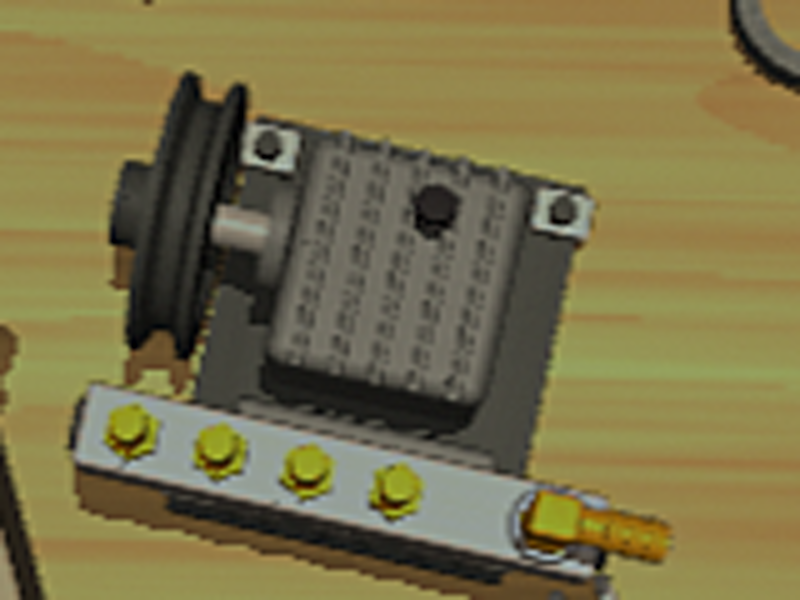

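```bash
python3 -c "
from h import *
c,s=np.cos(YAW),np.sin(YAW)
def loc(p): d=p[:2]-X0; return c*d[0]+s*d[1],-s*d[0]+c*d[1]
for px,z in(((287.8,138),.088),((286.6,135.9),.088),((287.5,138.6),.088),((250+213/5,95+80/5),.088),((250+165/5,95+350/5),.088),((278.4,140.1),.06)): print(px,np.round(loc(atz('top',px,z)),4))
t=tri(dict(side=[233.8,189.],top=[287,137]));print(t.x,loc(t.x))
shot('side','s27',(205,145,275,225),8)
shot('top','t27',(262,100,312,175),8)
"
```

```text
(287.8, 138) [0.0454 0.1125]
(286.6, 135.9) [0.0505 0.1171]
(287.5, 138.6) [0.0436 0.1129]
(292.6, 111.0) [0.123  0.1168]
(283.0, 165.0) [-0.0313  0.1083]
(278.4, 140.1) [0.0395 0.1398]
[0.62086163 0.08016703 0.08997016] (np.float64(0.046261378960145344), np.float64(0.11359211594554375))
```

View pics/s27.png

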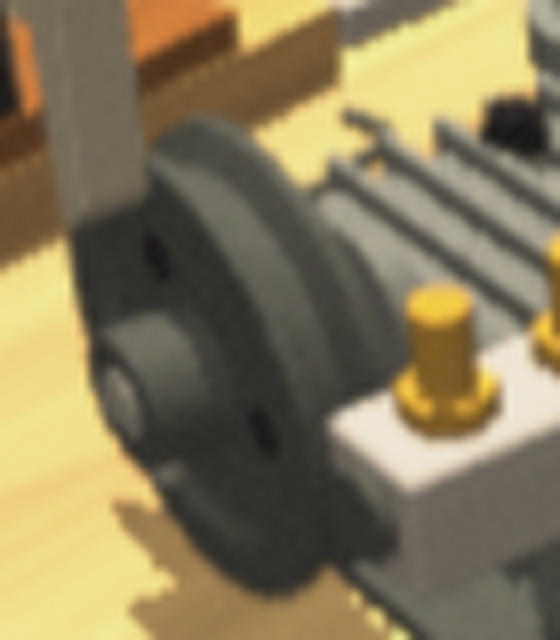

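View pics/t27.png

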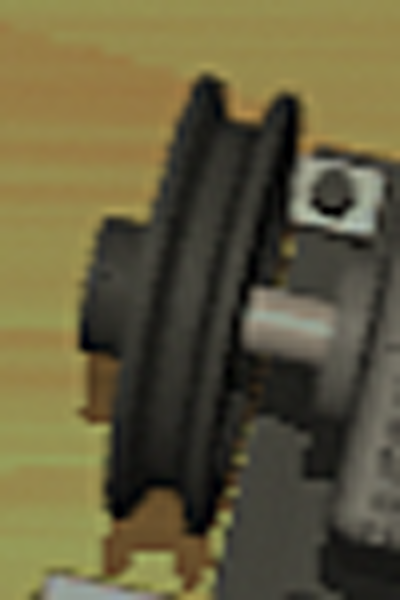

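```bash
python3 -c "
from h import *
yc=.113
print('end',proj('side',[W(.045,yc+.040,.088)]))
for a in np.arange(1.6,5.6,.3): print(round(a,1),np.round(proj('side',[W(.045+.032*np.sin(a),yc+.029,.088+.032*np.cos(a)),W(.045+.028*np.sin(a),yc+.029,.088+.028*np.cos(a))]),1).tolist())
"
```

```text
end [[219.92825896 195.24354622]]
1.6 [[217.8, 188.7], [218.5, 189.3]]
1.9 [[218.6, 192.0], [219.2, 192.2]]
2.2 [[219.9, 195.4], [220.3, 195.2]]
2.5 [[221.5, 198.6], [221.7, 198.0]]
2.8 [[223.3, 201.4], [223.3, 200.5]]
3.1 [[225.1, 203.6], [225.0, 202.4]]
3.4 [[226.9, 204.9], [226.5, 203.5]]
3.7 [[228.4, 205.2], [227.8, 203.8]]
4.0 [[229.5, 204.6], [228.8, 203.2]]
4.3 [[230.2, 202.9], [229.4, 201.7]]
4.6 [[230.2, 200.3], [229.4, 199.5]]
4.9 [[229.7, 197.1], [228.9, 196.7]]
5.2 [[228.6, 193.6], [228.0, 193.6]]
5.5 [[227.1, 190.1], [226.6, 190.5]]
```

```bash
python3 -m creep '[[0,0,0,0.12,120],[0,0,0,0.12,120],[0,0,0,0.12,120],[0,0,0,0.12,120],[0,0,0,0.12,120],[0,0,0,0.12,120],[0,0,0,0.12,120],[0,0,0,0.12,120],[0,0,0,0.12,120],[0,0,0,0.12,120],[0,0,0,0.12,120],[0,0,0,0.12,120]]';python3 -m creep '[[0,0,0,0.12,130],[0,0,0,0,130],[0,0,0,0,130],[0,0,0,0,130]]'; python3 -c "
from h import *
f=.55
to(W(.045+.068*np.sin(f),.111,.088+.068*np.cos(f)-.008),-.2025)"
```

```text
t: 54.78
tool_pos: [0.516, 0.2114, 0.2673]
orientation: [-3.139, 0.133, -0.0]
force: [-0.2, 0.8, 0.3]
opening: 0.0491
t: 55.12
tool_pos: [0.5159, 0.2116, 0.2673]
orientation: [-3.127, 0.305, -0.0]
force: [0.8, -0.3, 0.1]
opening: 0.0456
t 55.12 tcp [0.5159 0.2116 0.2673] yaw -0.1943 q6 2.062 F [ 0.8 -0.3  0.1] T [0.04 0.02 0.03] op 45.6
twist 0.0082 q6 after 2.07
shift [0.1626 0.1115 0.1293] (tool axes now)
```

```bash
python3 -m creep '[[0.0271,0.0186,0,0.008,133],[0.0271,0.0186,0,0,133],[0.0271,0.0186,0,0,133],[0.0271,0.0186,0,0,133],[0.0271,0.0186,0,0,133],[0.0271,0.0186,0,0,133],[0,0,0.04,0,133],[0,0,0.03,0,133],[0,0,0,0,133],[0,0,0,0,133],[0,0,0,0,133]]'; python3 -c "
from h import *
f=.55
to(W(.045+.068*np.sin(f),.111,.088+.068*np.cos(f)-.008),-.2025);shot('side','s28',(195,105,295,225),5);shot('top','t28',(250,80,400,200),5)"
```

```text
t: 56.03
tool_pos: [0.6529, 0.0696, 0.1991]
orientation: [-3.125, 0.321, -0.002]
force: [0.3, 0.7, 0.5]
opening: 0.0446
t 56.03 tcp [0.6529 0.0696 0.1991] yaw -0.2046 q6 1.804 F [0.3 0.7 0.5] T [ 0.04 -0.01 -0.03] op 44.6
twist -0.0021 q6 after 1.801
shift [ 0.0007 -0.0013  0.0611] (tool axes now)
```

View pics/s28.png

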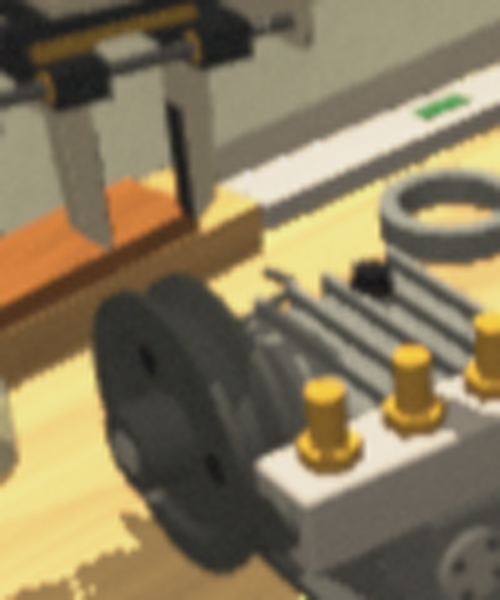

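View pics/t28.png

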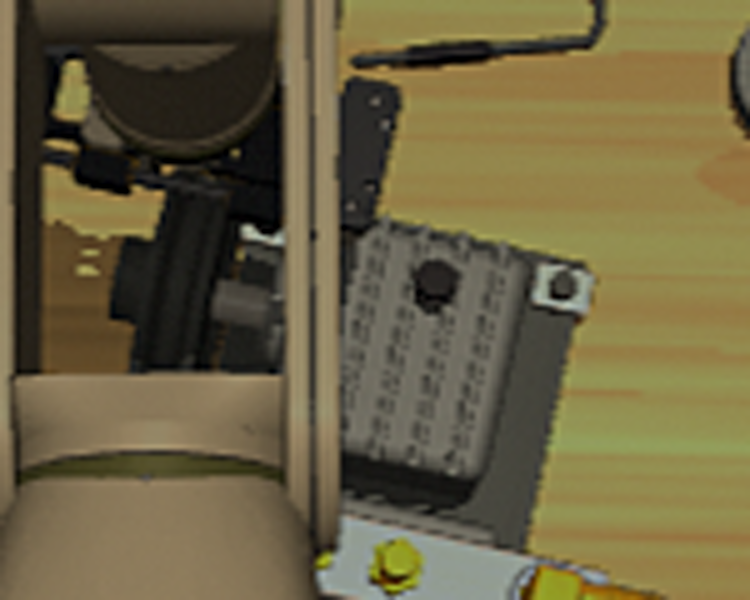

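```bash
python3 -m creep '[[0.001,-0.001,0.015,0,133],[0,0,0.015,0,133],[0,0,0.01,0,133],[0,0,0,0,133],[0,0,0,0,133]]'; python3 tq.py; python3 -c "
from h import *
f=.55
to(W(.045+.068*np.sin(f),.111,.088+.068*np.cos(f)-.008),-.2025);shot('side','s29',(195,105,295,225),5)"
```

```text
t: 56.55
tool_pos: [0.6537, 0.0703, 0.1579]
orientation: [3.125, -0.322, 0.0]
force: [0.9, 0.7, -0.3]
opening: 0.0445
  yaw -0.2057 Tz 0.053 j6 -0.006 op 44.5 F [ 0.9  0.7 -0.3]
t 56.55 tcp [0.6537 0.0703 0.1579] yaw -0.2057 q6 1.806 F [ 0.9  0.7 -0.3] T [ 0.03 -0.01  0.05] op 44.5
twist -0.0032 q6 after 1.803
shift [ 0.0002 -0.0005  0.02  ] (tool axes now)
```

View pics/s29.png

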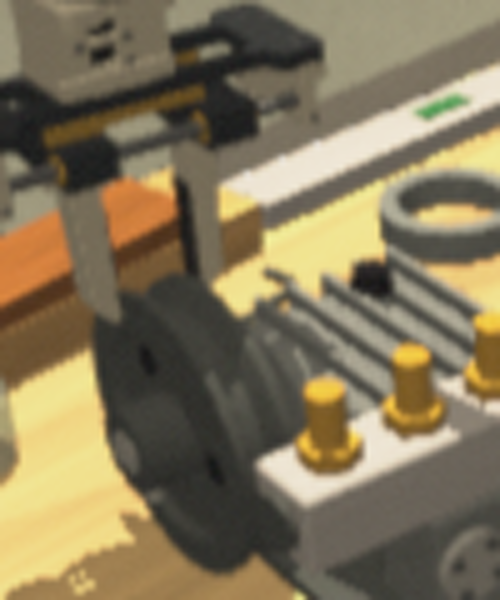

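```bash
python3 -m creep '[[0,0,0.01,0,133],[0,0,0.01,0,133],[0,0,0,0,133],[0,0,0,0,133]]'; python3 tq.py;python3 -m creep '[[0,0,0,0,220],[0,0,0,0,220],[0,0,0,0,220],[0,0,0,0,220],[0,0,0,0,220]]' 20;python3 tq.py; python3 -c "
from h import *
f=.55
to(W(.045+.068*np.sin(f),.111,.088+.068*np.cos(f)-.008),-.2025)"
```

```text
t: 56.93
tool_pos: [0.6527, 0.0701, 0.1358]
orientation: [3.125, -0.323, -0.004]
force: [-0.3, -0.3, -0.5]
opening: 0.0447
  yaw -0.2062 Tz 0.036 j6 -0.001 op 44.7 F [-0.3 -0.3 -0.5]
t: 57.35
tool_pos: [0.6537, 0.0747, 0.1367]
orientation: [-3.119, 0.319, 0.0]
force: [3.7, 18.6, -6.5]
opening: 0.034
  yaw -0.2038 Tz 0.005 j6 -0.028 op 34.0 F [ 3.7 18.6 -6.5]
t 57.35 tcp [0.6537 0.0747 0.1367] yaw -0.2038 q6 1.806 F [ 3.7 18.6 -6.5] T [ 2.68 -0.62  0.  ] op 34.0
twist -0.0013 q6 after 1.805
shift [ 0.001   0.0038 -0.0013] (tool axes now)
```

```bash
python3 -m creep '[[0,-0.002,0,0,220],[0,-0.002,0,0,220],[0,0,0,0,220]]'; python3 tq.py; python3 -c "
import numpy as np
f=np.linspace(.55,-.55,13);r=.068
print([(round(a,4),round(b,4)) for a,b in zip(r*np.diff(np.sin(f)),-r*np.diff(np.cos(f)))])"
```

```text
t: 57.6
tool_pos: [0.6538, 0.0747, 0.1367]
orientation: [-3.125, 0.322, 0.003]
force: [-3.5, 3.2, -3.6]
opening: 0.0336
  yaw -0.2056 Tz 0.152 j6 0.223 op 33.6 F [-3.5  3.2 -3.6]
[(np.float64(-0.0055), np.float64(-0.003)), (np.float64(-0.0057), np.float64(-0.0025)), (np.float64(-0.0059), np.float64(-0.002)), (np.float64(-0.0061), np.float64(-0.0014)), (np.float64(-0.0062), np.float64(-0.0009)), (np.float64(-0.0062), np.float64(-0.0003)), (np.float64(-0.0062), np.float64(0.0003)), (np.float64(-0.0062), np.float64(0.0009)), (np.float64(-0.0061), np.float64(0.0014)), (np.float64(-0.0059), np.float64(0.002)), (np.float64(-0.0057), np.float64(0.0025)), (np.float64(-0.0055), np.float64(0.003))]
```

```bash
python3 -m creep '[[-0.0055,0,-0.003,0,220],[-0.0057,0,-0.0025,0,220],[-0.0059,0,-0.002,0,220],[-0.0061,0,-0.0014,0,220],[-0.0062,0,-0.0009,0,220],[-0.0062,0,-0.0003,0,220]]'; python3 tq.py; python3 -m creep '[[-0.0062,0,0.0003,0,220],[-0.0062,0,0.0009,0,220],[-0.0061,0,0.0014,0,220],[-0.0059,0,0.002,0,220],[-0.0057,0,0.0025,0,220],[-0.0055,0,0.003,0,220],[0,0,0,0,220],[0,0,0,0,220]]'; python3 tq.py; python3 -c "
from h import *
shot('side','s30',(195,105,295,225),5)
to()"
```

```text
t: 58.1
tool_pos: [0.6205, 0.0816, 0.1474]
orientation: [-3.124, 0.323, -0.004]
force: [6.5, 4.3, -7.9]
opening: 0.0336
  yaw -0.2062 Tz 0.121 j6 0.071 op 33.6 F [ 6.5  4.3 -7.9]
t: 58.77
tool_pos: [0.5859, 0.0886, 0.1392]
orientation: [-3.124, 0.323, -0.006]
force: [-0.9, 2.1, 5.3]
opening: 0.034
  yaw -0.2063 Tz 0.141 j6 0.161 op 34.0 F [-0.9  2.1  5.3]
t 58.82 tcp [0.5859 0.0886 0.1392] yaw -0.2063 q6 1.841 F [-2.4  1.3  7. ] T [ 0.26 -0.03  0.15] op 33.9
```

View pics/s30.png

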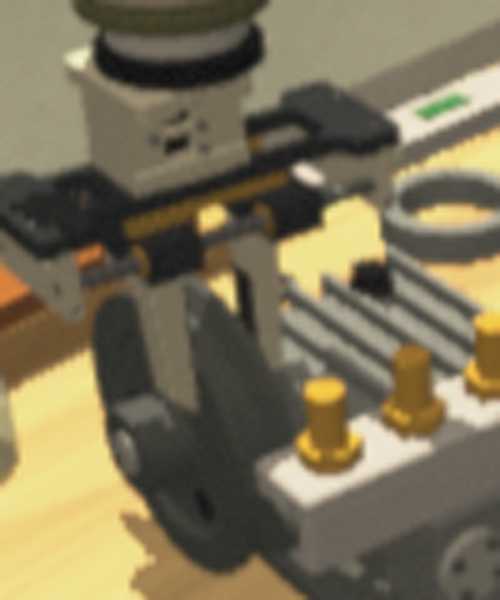

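```bash
python3 -m creep '[[0,0,0,0,133],[0,0,0,0,133],[0,0,0,0,133],[0,0,-0.02,0,133],[0,0,-0.025,0,133],[0,0,-0.005,0,133],[0.035,0,0,0,133],[0.035,0,0,0,133],[0,0,0,0,133],[0,0,0,0,133],[0,0,0,0,133]]'; python3 -c "
from h import *
f=.55
to(W(.045+.067*np.sin(f),.115,.088+.067*np.cos(f)-.008),-.2025)
shot('side','s31',(195,105,295,225),5)"
```

```text
t: 59.73
tool_pos: [0.6528, 0.0741, 0.1861]
orientation: [3.125, -0.324, -0.003]
force: [-0.3, -0.2, -1.2]
opening: 0.0445
t 59.73 tcp [0.6528 0.0741 0.1861] yaw -0.2066 q6 1.812 F [-0.3 -0.2 -1.2] T [0.02 0.01 0.02] op 44.5
twist -0.0041 q6 after 1.808
shift [ 0.0014 -0.0009  0.049 ] (tool axes now)
```

View pics/s31.png

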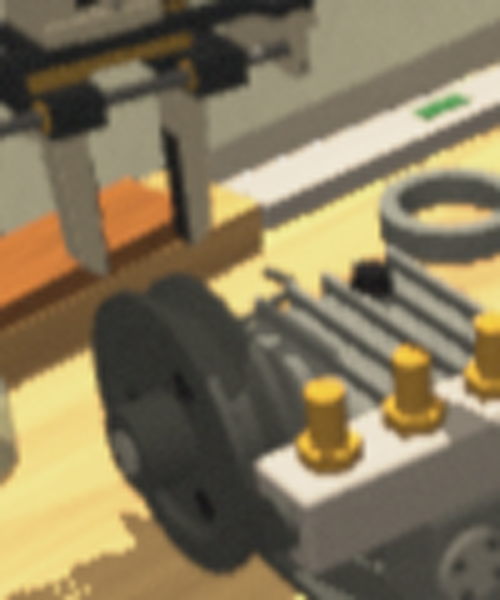

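```bash
python3 -m creep '[[0.001,-0.001,0.016,-0.003,133],[0,0,0.018,0,133],[0,0,0.013,0,133],[0,0,0,0,133],[0,0,0,0,133],[0,0,0,0,133]]'; python3 tq.py;python3 -m creep '[[0,0,0,0,220],[0,0,0,0,220],[0,0,0,0,220],[0,0,0,0,220],[0,0,0,0,220]]' 20;python3 tq.py; python3 -c "
from h import *
to()"
```

```text
t: 60.28
tool_pos: [0.6547, 0.0752, 0.1415]
orientation: [-3.125, 0.318, -0.002]
force: [0.0, -0.8, 0.1]
opening: 0.0446
  yaw -0.2031 Tz 0.008 j6 0.001 op 44.6 F [ 0.  -0.8  0.1]
t: 60.7
tool_pos: [0.6552, 0.0745, 0.1416]
orientation: [3.125, -0.319, 0.003]
force: [-0.4, -3.6, 5.5]
opening: 0.0338
  yaw -0.2035 Tz 0.134 j6 0.076 op 33.8 F [-0.4 -3.6  5.5]
t 60.7 tcp [0.6552 0.0745 0.1416] yaw -0.2035 q6 1.81 F [-0.4 -3.6  5.5] T [-0.55  0.34  0.13] op 33.8
```

```bash
python3 -m creep '[[-0.0056,0,-0.003,0,220],[-0.0058,0,-0.0025,0,220],[-0.006,0,-0.002,0,220],[-0.0062,0,-0.0014,0,220],[-0.0063,0,-0.0009,0,220],[-0.0063,0,-0.0003,0,220]]'; python3 tq.py; python3 -m creep '[[-0.0063,0,0.0003,0,220],[-0.0063,0,0.0009,0,220],[-0.0062,0,0.0014,0,220],[-0.006,0,0.002,0,220],[-0.0058,0,0.0025,0,220],[-0.0056,0,0.003,0,220],[0,0,0,0,220],[0,0,0,0,220]]'; python3 tq.py; python3 -c "
from h import *
to()";python3 -m creep '[[0,0,0,0,133],[0,0,0,0,133],[0,0,0,0,133],[0,0,-0.02,0,133],[0,0,-0.025,0,133],[0,0,0,0,133],[0.035,0,0,0,133],[0.035,0,0,0,133],[0,0,0,0,133],[0,0,0,0,133],[0,0,0,0,133]]'; python3 -c "
from h import *
f=.55
to(W(.045+.068*np.sin(f),.115,.088+.068*np.cos(f)-.008),-.2025)
shot('side','s32',(195,105,295,225),5);shot('top','t32',(250,80,350,180),6)"
```

```text
t: 61.2
tool_pos: [0.6199, 0.0817, 0.1507]
orientation: [3.125, -0.319, 0.004]
force: [4.2, -4.1, -2.2]
opening: 0.0339
  yaw -0.2036 Tz 0.067 j6 -0.002 op 33.9 F [ 4.2 -4.1 -2.2]
t: 61.87
tool_pos: [0.5838, 0.0891, 0.141]
orientation: [3.125, -0.319, 0.002]
force: [-2.7, -4.6, 6.1]
opening: 0.0338
  yaw -0.2035 Tz 0.046 j6 0.065 op 33.8 F [-2.7 -4.6  6.1]
t 61.87 tcp [0.5838 0.0891 0.141 ] yaw -0.2035 q6 1.84 F [-2.7 -4.6  6.1] T [-0.81  0.3   0.05] op 33.8
t: 62.78
tool_pos: [0.6517, 0.0758, 0.1843]
orientation: [-3.125, 0.319, 0.002]
force: [-0.1, 0.1, -0.1]
opening: 0.0446
t 62.78 tcp [0.6517 0.0758 0.1843] yaw -0.2032 q6 1.811 F [-0.1  0.1 -0.1] T [ 0.01 -0.01 -0.05] op 44.6
twist -0.0007 q6 after 1.811
shift [0.0033 0.0005 0.0463] (tool axes now)
```

View pics/s32.png

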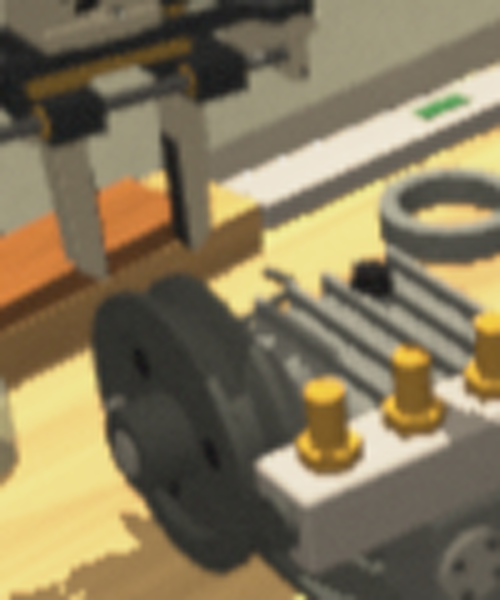

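View pics/t32.png

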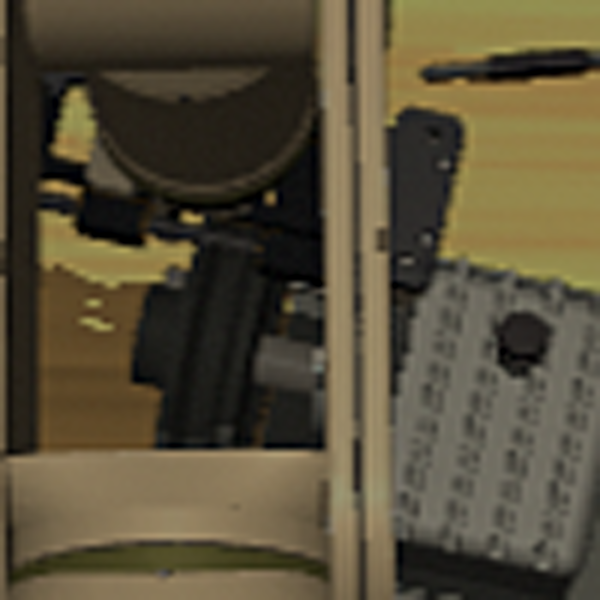

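```bash
cat > scr.py <<'E'
import sys
from h import *
yc=.115
def S(a,r=.030): return W(.045+r*np.sin(a),yc+.029,.088+r*np.cos(a))
def fit(side=None,top=None):
    for c,px in(('side',side),('top',top)):
        if px is None: continue
        A=np.arange(-3.2,3.2,.02);e=[np.hypot(*(proj(c,[S(a)])[0]+off-px)) for a in A for off in [np.array([0,0.])]]
        i=np.argsort(e)[:3];print(c,np.round(A[i],2),np.round(np.array(e)[i],2))
E
python3 -c "
from scr import *
fit((218.4,185),(279.2,125.8))
for a in(0.8,.9,1.,1.1,1.2,1.3,0):print(a,proj('side',[S(a)]),proj('top',[S(a)]))
for c in('side','top'): print([(np.round(x['pixel'],1),round(x['confidence'],2)) for x in tip_of(c,'set_screw')[:2]])
"
```

```text
side [1.04 1.02 1.06] [1.06 1.06 1.07]
top [1.72 1.7  1.74] [0.06 0.07 0.12]
0.8 [[217.87539021 183.61537405]] [[277.97377783 126.39191474]]
0.9 [[217.62464186 184.03331962]] [[278.19351427 125.90285867]]
1.0 [[217.42936998 184.54782351]] [[278.39747681 125.51402534]]
1.1 [[217.29107394 185.15312953]] [[278.58365433 125.22885473]]
1.2 [[217.21068647 185.8426983 ]] [[278.75024639 125.04965323]]
1.3 [[217.18858179 186.6092902 ]] [[278.89567843 124.97759352]]
0 [[221.51535558 184.12185286]] [[275.94119305 133.15222831]]
[(array([217.7, 188.9]), 0.79)]
[(array([275.5, 126.2]), 0.93)]
```

```bash
python3 -m creep '[[0.003,0,0.016,0,133],[0,0,0.018,0,133],[0,0,0.011,0,133],[0,0,0,0,133],[0,0,0,0,133],[0,0,0,0,133]]'; python3 tq.py;python3 -m creep '[[0,0,0,0,220],[0,0,0,0,220],[0,0,0,0,220],[0,0,0,0,220],[0,0,0,0,220]]' 20;python3 tq.py; python3 -c "
from h import *
to()
p=read_state()['tool_pos'];c,s=np.cos(YAW),np.sin(YAW);d=p[:2]-X0;x=c*d[0]+s*d[1]-.045;z=p[2]+.008-.088
f0=np.arctan2(x,z);r=np.hypot(x,z);print(f0,r)
f=np.linspace(f0,f0-.95,13)
print([(round(float(a),4),round(float(b),4)) for a,b in zip(r*np.diff(np.sin(f)),-r*np.diff(np.cos(f)))])"
```

```text
t: 63.48
tool_pos: [0.6554, 0.0751, 0.1414]
orientation: [-3.125, 0.318, -0.002]
force: [0.2, -0.9, 0.1]
opening: 0.0445
  yaw -0.203 Tz 0.039 j6 0.001 op 44.5 F [ 0.2 -0.9  0.1]
t: 63.9
tool_pos: [0.6557, 0.0744, 0.1416]
orientation: [3.125, -0.319, 0.003]
force: [-0.8, -3.5, 5.2]
opening: 0.0342
  yaw -0.2035 Tz 0.057 j6 0.076 op 34.2 F [-0.8 -3.5  5.2]
t 63.9 tcp [0.6557 0.0744 0.1416] yaw -0.2035 q6 1.81 F [-0.8 -3.5  5.2] T [-0.58  0.32  0.06] op 34.2
0.536209114507485 0.07160733435283057
[(-0.005, -0.0027), (-0.0052, -0.0023), (-0.0053, -0.0019), (-0.0055, -0.0015), (-0.0056, -0.001), (-0.0056, -0.0006), (-0.0057, -0.0001), (-0.0057, 0.0003), (-0.0056, 0.0008), (-0.0055, 0.0012), (-0.0054, 0.0016), (-0.0053, 0.0021)]
```

```bash
python3 -m creep '[[-0.005,0,-0.0027,0,220],[-0.0052,0,-0.0023,0,220],[-0.0053,0,-0.0019,0,220],[-0.0055,0,-0.0015,0,220],[-0.0056,0,-0.001,0,220],[-0.0056,0,-0.0006,0,220],[-0.0057,0,-0.0001,0,220],[-0.0057,0,0.0003,0,220],[-0.0056,0,0.0008,0,220],[-0.0055,0,0.0012,0,220],[-0.0054,0,0.0016,0,220],[-0.0053,0,0.0021,0,220]]'; python3 -m creep '[[0,0,0,0,220],[0,0,0,0,220],[0,0,0,0,220]]'; python3 -c "
from h import *
to()
p=read_state()['tool_pos'];c,s=np.cos(YAW),np.sin(YAW);d=p[:2]-X0;x=c*d[0]+s*d[1]-.045;z=p[2]+.008-.088
print(np.arctan2(x,z),np.hypot(x,z))
shot('side','s33',(195,125,275,225),6);shot('top','t33',(250,80,350,180),6)"
```

```text
t: 64.9
tool_pos: [0.5925, 0.0873, 0.1457]
orientation: [3.125, -0.319, 0.007]
force: [5.2, -4.8, 1.9]
opening: 0.034
t: 65.15
tool_pos: [0.5914, 0.0875, 0.1451]
orientation: [3.125, -0.319, 0.001]
force: [-2.3, -5.6, 4.9]
opening: 0.0341
t 65.15 tcp [0.5914 0.0875 0.1451] yaw -0.2034 q6 1.836 F [-2.3 -5.6  4.9] T [-0.9   0.1   0.03] op 34.1
-0.4199597743039365 0.0713340147890898
```

View pics/s33.png

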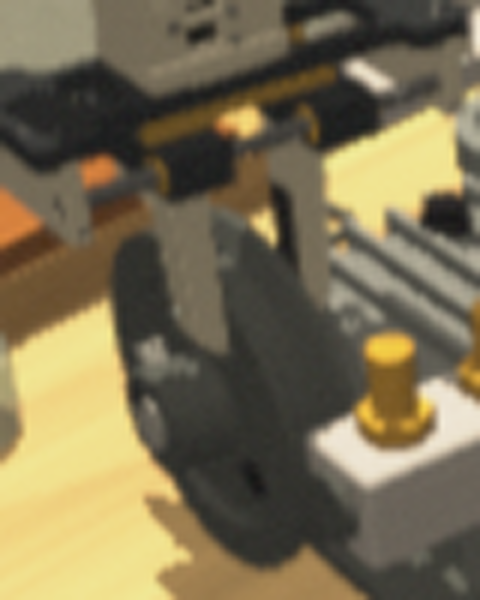

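View pics/t33.png

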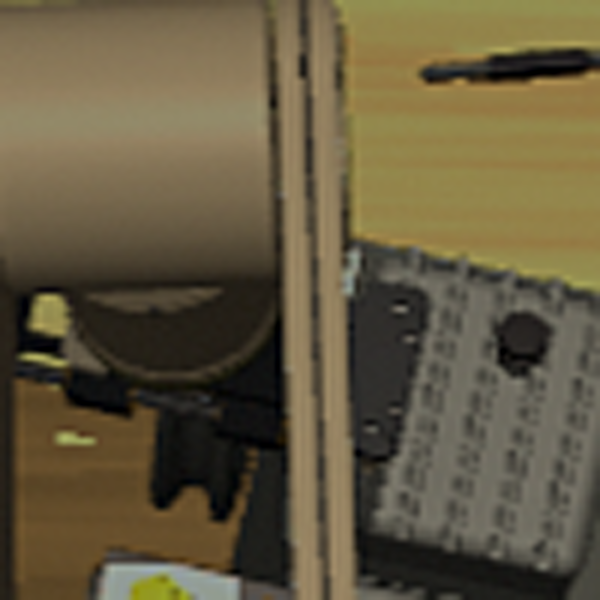

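```bash
python3 -m creep '[[0,0,0,0,133],[0,0,0,0,133],[0,0,0,0,133],[0,0,-0.02,0,133],[0,0,-0.04,0,133],[0,0,-0.04,0,133],[-0.012,-0.03,0,0,133],[-0.015,-0.037,0,0,133],[-0.015,-0.037,0,0,133],[-0.015,-0.037,0,0,133],[-0.015,-0.037,0,0,133],[-0.015,-0.037,0,0,133]]';python3 -m creep '[[0,0,0,0,133],[0,0,0,0,133]]'; python3 -c "
from h import *
to()
shot('side','s34',(195,145,265,225),8);shot('top','t34',(262,100,312,175),8)
for c in('side','top'): print([(np.round(x['pixel'],1),round(x['confidence'],2)) for x in tip_of(c,'set_screw')[:2]])
"
```

```text
t: 66.25
tool_pos: [0.5482, 0.3184, 0.244]
orientation: [-3.125, 0.318, 0.001]
force: [0.5, -1.4, -0.2]
opening: 0.0445
t: 66.42
tool_pos: [0.5478, 0.3189, 0.2436]
orientation: [3.126, -0.312, -0.002]
force: [-0.2, -0.3, 0.0]
opening: 0.0448
t 66.42 tcp [0.5478 0.3189 0.2436] yaw -0.1989 q6 2.216 F [-0.2 -0.3  0. ] T [ 0.06 -0.02  0.02] op 44.8
[(array([221.3, 180.9]), 0.66)]
[(array([274.6, 129.6]), 0.93), (array([361.6, 199.1]), 0.67)]
```

View pics/s34.png

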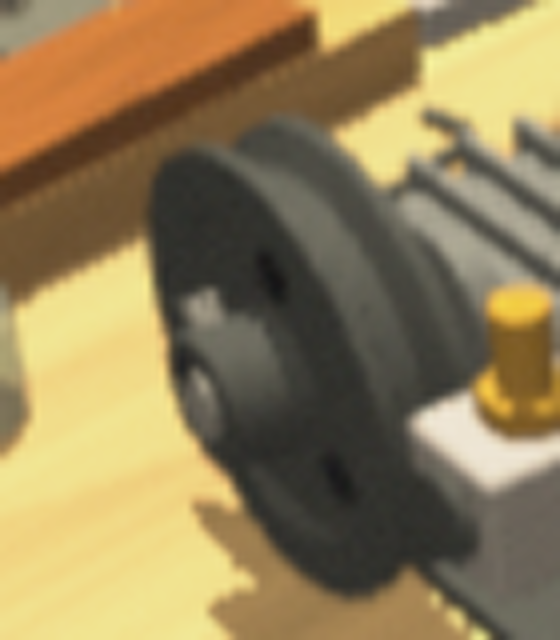

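View pics/t34.png

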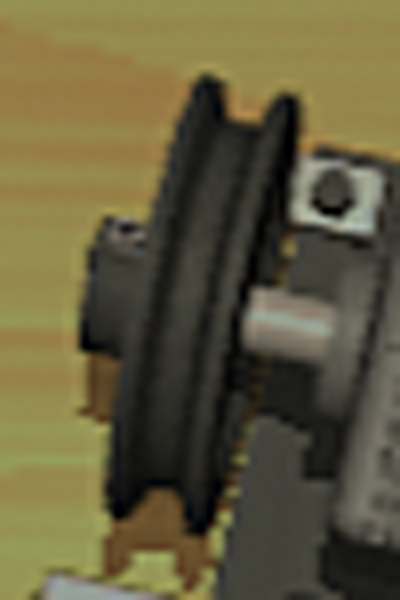

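```bash
python3 -c "
from scr import *
print('axis top',proj('top',[W(.045,yc+.029,.088)]),'hub end side',proj('side',[W(.045,yc+.04,.088)]), 'rim ends',proj('top',[W(.045+.078,yc,.088),W(.045-.078,yc,.088)]))
for a in np.arange(-.4,1.01,.1):print(round(a,1),np.round(proj('side',[S(a,.032),S(a,.024)]),1).tolist(),np.round(proj('top',[S(a,.032)]),1).tolist())
"
```

```text
axis top [[276.71001247 135.65606425]] hub end side [[219.22197855 195.52731128]] rim ends [[293.2233924  111.14059701]
 [280.48622562 165.03859394]]
-0.4 [[224.0, 186.4], [223.8, 188.3]] [[274.9, 137.6]]
-0.3 [[223.3, 185.5], [223.3, 187.7]] [[275.1, 136.4]]
-0.2 [[222.7, 184.7], [222.8, 187.1]] [[275.4, 135.3]]
-0.1 [[222.0, 184.0], [222.3, 186.6]] [[275.6, 134.1]]
-0.0 [[221.4, 183.5], [221.8, 186.1]] [[275.9, 133.0]]
0.1 [[220.8, 183.0], [221.4, 185.8]] [[276.2, 131.9]]
0.2 [[220.2, 182.6], [220.9, 185.5]] [[276.4, 130.8]]
0.3 [[219.7, 182.4], [220.5, 185.3]] [[276.7, 129.8]]
0.4 [[219.1, 182.3], [220.1, 185.2]] [[277.0, 128.8]]
0.5 [[218.7, 182.2], [219.8, 185.2]] [[277.3, 127.9]]
0.6 [[218.2, 182.4], [219.4, 185.3]] [[277.5, 127.1]]
0.7 [[217.9, 182.6], [219.2, 185.4]] [[277.8, 126.4]]
0.8 [[217.5, 182.9], [218.9, 185.7]] [[278.1, 125.8]]
0.9 [[217.3, 183.4], [218.7, 186.0]] [[278.3, 125.2]]
1.0 [[217.1, 183.9], [218.6, 186.4]] [[278.5, 124.8]]
```

```bash
python3 -c "
from h import *
f=.17
to(W(.045+.07*np.sin(f),.115,.088+.07*np.cos(f)-.008),-.2025)"
```

```text
t 66.62 tcp [0.5495 0.3152 0.2441] yaw -0.2045 q6 2.215 F [ 0.3 -0.1  0.1] T [0.04 0.   0.  ] op 44.8
twist -0.002 q6 after 2.213
shift [0.1282 0.2141 0.0952] (tool axes now)
```

```bash
python3 -m creep '[[0.0183,0.0306,0,0,133],[0.0183,0.0306,0,0,133],[0.0183,0.0306,0,0,133],[0.0183,0.0306,0,0,133],[0.0183,0.0306,0,0,133],[0.0183,0.0306,0,0,133],[0.0183,0.0306,0,0,133],[0,0,0.03,0,133],[0,0,0.025,0,133],[0,0,0,0,133],[0,0,0,0,133]]';python3 -m creep '[[0,0,0,0,133],[0,0,0,0,133]]';python3 -c "
from h import *
f=.17
to(W(.045+.07*np.sin(f),.115,.088+.07*np.cos(f)-.008),-.2025)"
```

```text
t: 67.53
tool_pos: [0.63, 0.0792, 0.1877]
orientation: [3.124, -0.322, -0.007]
force: [-0.2, 0.4, 0.2]
opening: 0.0445
t: 67.7
tool_pos: [0.6325, 0.0807, 0.1919]
orientation: [-3.125, 0.318, -0.005]
force: [-0.4, 0.1, 0.4]
opening: 0.0446
t 67.7 tcp [0.6325 0.0807 0.1919] yaw -0.2031 q6 1.82 F [-0.4  0.1  0.4] T [0.05 0.02 0.05] op 44.6
twist -0.0006 q6 after 1.82
shift [-0.0008  0.0015  0.0429] (tool axes now)
```

```bash
python3 -m creep '[[0,0.001,0.015,0,133],[0,0,0.016,0,133],[0,0,0.012,0,133],[0,0,0,0,133],[0,0,0,0,133],[0,0,0,0,133]]'; python3 tq.py;python3 -m creep '[[0,0,0,0,220],[0,0,0,0,220],[0,0,0,0,220],[0,0,0,0,220],[0,0,0,0,220]]' 20;python3 tq.py; python3 -c "
from h import *
to()
p=read_state()['tool_pos'];c,s=np.cos(YAW),np.sin(YAW);d=p[:2]-X0;x=c*d[0]+s*d[1]-.045;z=p[2]+.008-.088
f0=np.arctan2(x,z);r=np.hypot(x,z);print(f0,r)
f=np.linspace(f0,f0-.34,7)
print([(round(float(a),4),round(float(b),4)) for a,b in zip(r*np.diff(np.sin(f)),-r*np.diff(np.cos(f)))])"
```

```text
t: 68.2
tool_pos: [0.6318, 0.0799, 0.1477]
orientation: [-3.125, 0.318, -0.002]
force: [-0.4, 0.5, 0.3]
opening: 0.0447
  yaw -0.2029 Tz 0.032 j6 -0.0 op 44.7 F [-0.4  0.5  0.3]
t: 68.62
tool_pos: [0.6319, 0.0793, 0.1476]
orientation: [3.125, -0.319, 0.003]
force: [-1.2, -1.9, 5.1]
opening: 0.0338
  yaw -0.2033 Tz 0.091 j6 0.078 op 33.8 F [-1.2 -1.9  5.1]
t 68.62 tcp [0.6319 0.0793 0.1476] yaw -0.2033 q6 1.819 F [-1.2 -1.9  5.1] T [-0.41  0.26  0.09] op 33.8
0.17869668276626574 0.06873217795145936
[(-0.0039, -0.0006), (-0.0039, -0.0004), (-0.0039, -0.0001), (-0.0039, 0.0001), (-0.0039, 0.0003), (-0.0039, 0.0005)]
```

```bash
python3 -m creep '[[-0.0039,0,-0.0006,0,220],[-0.0039,0,-0.0004,0,220],[-0.0039,0,-0.0001,0,220],[-0.0039,0,0.0001,0,220],[-0.0039,0,0.0003,0,220],[-0.0039,0,0.0005,0,220],[0,0,0,0,220],[0,0,0,0,220],[0,0,0,0,220]]';python3 -c "
from h import *
to()";python3 -m creep '[[0,0,0,0,133],[0,0,0,0,133],[0,0,0,0,133],[0,0,-0.02,0,133],[0,0,-0.04,0,133],[0,0,-0.04,0,133],[-0.012,-0.03,0,0,133],[-0.015,-0.037,0,0,133],[-0.015,-0.037,0,0,133],[-0.015,-0.037,0,0,133],[-0.015,-0.037,0,0,133],[-0.015,-0.037,0,0,133]]';python3 -m creep '[[0,0,0,0,133],[0,0,0,0,133]]'; python3 -c "
from h import *
to()
shot('side','s35',(195,145,265,225),8);shot('top','t35',(262,100,312,175),8)
for c in('side','top'): print([(np.round(x['pixel'],1),round(x['confidence'],2)) for x in tip_of(c,'set_screw')[:2]])
"
```

```text
t: 69.37
tool_pos: [0.609, 0.084, 0.1475]
orientation: [3.125, -0.319, 0.003]
force: [0.6, -4.2, 6.0]
opening: 0.0337
t 69.37 tcp [0.609  0.084  0.1475] yaw -0.2034 q6 1.828 F [ 0.6 -4.2  6. ] T [-0.67 -0.41  0.05] op 33.7
t: 70.37
tool_pos: [0.5653, 0.3144, 0.2459]
orientation: [3.125, -0.319, -0.002]
force: [0.6, 0.4, 0.1]
opening: 0.0444
t: 70.53
tool_pos: [0.565, 0.3148, 0.2455]
orientation: [3.125, -0.312, -0.003]
force: [-0.9, -0.0, 0.2]
opening: 0.0446
t 70.53 tcp [0.565  0.3148 0.2455] yaw -0.1989 q6 2.199 F [-0.9 -0.   0.2] T [-0.03  0.01 -0.  ] op 44.6
[(array([222. , 182.7]), 0.59)]
[(array([275.4, 132.5]), 0.75)]
```

View pics/s35.png

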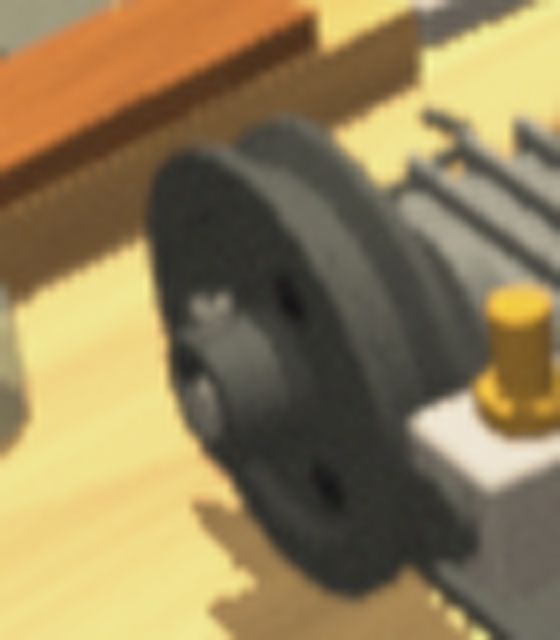

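View pics/t35.png

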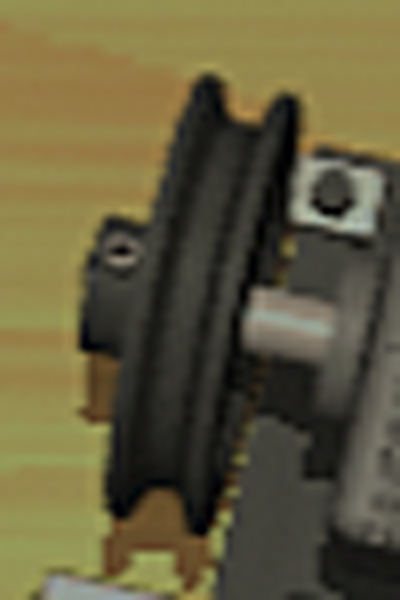

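```bash
python3 -c "
from h import *
f=.08
to(W(.045+.07*np.sin(f),.115,.21),-.2025)"
```

```text
t 70.73 tcp [0.5667 0.3112 0.2463] yaw -0.2046 q6 2.198 F [-0.2 -0.5 -0.5] T [-0.02  0.07 -0.02] op 44.6
twist -0.0021 q6 after 2.196
shift [0.1043 0.2138 0.0363] (tool axes now)
```

```bash
python3 -m creep '[[0.0149,0.0305,0,0,133],[0.0149,0.0305,0,0,133],[0.0149,0.0305,0,0,133],[0.0149,0.0305,0,0,133],[0.0149,0.0305,0,0,133],[0.0149,0.0305,0,0,133],[0.0149,0.0305,0,0,133],[0,0,0.03,0,133],[0,0,0.025,0,133],[0,0,0,0,133],[0,0,0,0,133],[0,0,0,0,133]]';python3 -m creep '[[0,0,0,0,133],[0,0,0,0,133]]';python3 -c "
from h import *
f=.08
to(W(.045+.07*np.sin(f),.115,.149),-.2025)"
```

```text
t: 71.73
tool_pos: [0.626, 0.0819, 0.193]
orientation: [-3.125, 0.32, -0.002]
force: [-0.1, -0.0, 1.2]
opening: 0.0442
t: 71.9
tool_pos: [0.6266, 0.0827, 0.1939]
orientation: [-3.125, 0.318, -0.005]
force: [-0.9, -0.1, -0.1]
opening: 0.0449
t 71.9 tcp [0.6266 0.0827 0.1939] yaw -0.2027 q6 1.824 F [-0.9 -0.1 -0.1] T [ 0.05 -0.03  0.07] op 44.9
twist -0.0002 q6 after 1.823
shift [-0.0009  0.0022  0.0449] (tool axes now)
```

```bash
python3 -m creep '[[0,0.002,0.015,0,133],[0,0,0.016,0,133],[0,0,0.014,0,133],[0,0,0,0,133],[0,0,0,0,133],[0,0,0,0,133]]'; python3 tq.py;python3 -m creep '[[0,0,0,0,220],[0,0,0,0,220],[0,0,0,0,220],[0,0,0,0,220],[0,0,0,0,220]]' 40;python3 tq.py; python3 -m creep '[[-0.0035,0,-0.0003,0,220],[-0.0035,0,0,0,220],[-0.0034,0,0.0003,0,220],[0,0,0,0,220],[0,0,0,0,220],[0,0,0,0,220]]';python3 tq.py;python3 -m creep '[[0,0,0,0,133],[0,0,0,0,133],[0,0,0,0,133],[0,0,0,0,133],[0,0,-0.02,0,133],[0,0,-0.04,0,133],[0,0,-0.04,0,133],[-0.015,-0.037,0,0,133],[-0.015,-0.037,0,0,133],[-0.015,-0.037,0,0,133],[-0.015,-0.037,0,0,133],[-0.015,-0.037,0,0,133]]' 20;python3 -m creep '[[0,0,0,0,133],[0,0,0,0,133]]'; python3 -c "
from h import *
to()
shot('side','s36',(195,145,265,225),8);shot('top','t36',(262,100,312,175),8)
for c in('side','top'): print([(np.round(x['pixel'],1),round(x['confidence'],2)) for x in tip_of(c,'set_screw')[:2]])
"
```

```text
t: 72.4
tool_pos: [0.6256, 0.0806, 0.1476]
orientation: [-3.125, 0.318, -0.002]
force: [0.5, -0.5, 0.6]
opening: 0.0447
  yaw -0.2029 Tz 0.052 j6 0.0 op 44.7 F [ 0.5 -0.5  0.6]
t: 72.82
tool_pos: [0.6259, 0.0805, 0.1478]
orientation: [-3.125, 0.319, -0.003]
force: [-0.2, 0.1, 6.7]
opening: 0.034
  yaw -0.2031 Tz 0.074 j6 0.047 op 34.0 F [-0.2  0.1  6.7]
t: 73.32
tool_pos: [0.617, 0.0823, 0.148]
orientation: [-3.125, 0.319, -0.008]
force: [6.5, 0.3, 2.4]
opening: 0.0332
  yaw -0.2033 Tz 0.048 j6 0.049 op 33.2 F [6.5 0.3 2.4]
t: 74.32
tool_pos: [0.578, 0.2803, 0.2464]
orientation: [3.125, -0.319, -0.001]
force: [0.5, -0.4, 0.6]
opening: 0.0447
t: 74.48
tool_pos: [0.5776, 0.281, 0.246]
orientation: [3.126, -0.312, -0.002]
force: [0.3, -0.9, -0.4]
opening: 0.0448
t 74.48 tcp [0.5776 0.281  0.246 ] yaw -0.1992 q6 2.143 F [ 0.3 -0.9 -0.4] T [-0.02  0.    0.  ] op 44.8
[(array([219.5, 186.4]), 0.89)]
[(array([314.8, 189.6]), 0.71), (array([286.5, 136.2]), 0.69)]
```

View pics/s36.png

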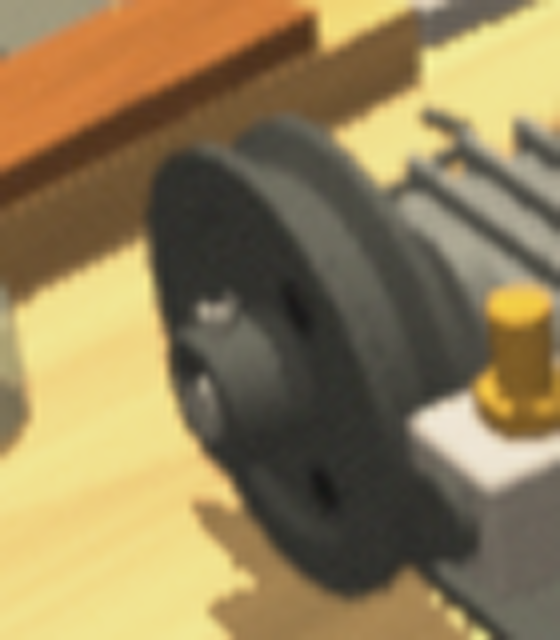

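View pics/t36.png

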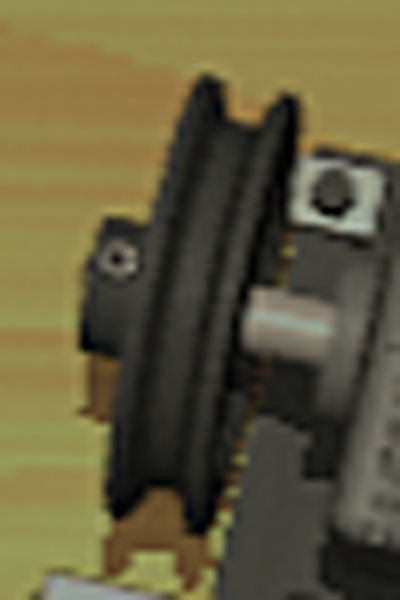

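```bash
cat > m.py <<'E'
from scr import *
im=np.mean([read_camera('top').astype(float).sum(2) for _ in range(3)],0)
sub=im[120:150,270:284]
np.set_printoptions(linewidth=200)
print(np.round(sub).astype(int))
E
python3 m.py
```

```text
[[355 354 351 353 352 350 350 349 351 350 353 343 263 135]
 [366 364 364 363 364 365 364 361 361 361 366 359 274 135]
 [366 363 362 362 361 364 361 362 362 363 371 327 186 146]
 [352 351 351 352 353 353 351 353 353 357 371 315 141 139]
 [350 350 349 348 347 347 347 349 347 352 346 272 156 143]
 [359 360 359 359 361 362 364 363 362 369 325 192 150 126]
 [369 367 366 370 378 391 395 394 392 396 342 199 163 132]
 [358 360 362 374 317 154 139 167 233 321 272 169 144  73]
 [364 364 368 359 260 103 108 111 114 125 150 181 152  73]
 [370 370 381 332 170 127 133 126 120 139 176 180 133  76]
 [367 372 384 334 169 197 279 248 163 150 184 185 132  76]
 [372 377 367 271 202 270 205 317 378 149 191 169 100  76]
 [371 385 323 147 248 273  44 220 309 169 201 180  98  77]
 [373 354 244 113 211 317 279 330 411 134 193 147  76  92]
 [371 342 252 194 135 136 236 229 132 166 196 148  75 104]
 [373 340 230 158 166 161 147 156 179 191 171  97  78 115]
 [376 362 263 139 159 168 175 182 184 190 166  95  76 134]
 [379 345 216 136 157 160 158 163 172 188 160  76  90 146]
 [383 331 158 127 140 147 149 154 170 171 131  74  86 138]
 [396 340 148 118 131 135 142 148 167 164 125  71 110 157]
 [401 328  81 111 120 126 125 140 161 148  97  79 100 152]
 [380 309  59  94 106 113 119 146 172 148  94  78 121 165]
 [367 296  24  66  84  92  98 134 167 140  77  87 124 159]
 [373 301  41  19  40  54  87 133 152 119  75  84 124 159]
 [376 389 335 184 142  85  83 136 154 121  75  93 130 152]
 [368 382 330 195 210 217 202 160 141 107  72  97 140 154]
 [359 373 317 179 199 209 189 147 137  89  74  98 134 150]
 [351 364 308 169 190 191 170 148 126  71  72 106 144 144]
 [361 372 317 183 200 199 171 141 126  72  78 116 140 142]
 [371 382 326 187 206 199 157 131 110  70  78 109 138 142]]
```

```bash
python3 -c "
from h import *
f=.08
to(W(.045+.07*np.sin(f),.115,.194),-.2025)"
```

```text
t 74.83 tcp [0.5793 0.2775 0.2466] yaw -0.2051 q6 2.143 F [-0.1  0.5 -0.5] T [ 0.01  0.01 -0.01] op 44.9
twist -0.0026 q6 after 2.14
shift [0.0852 0.1833 0.0526] (tool axes now)
```

```bash
python3 -m creep '[[0.0142,0.0305,0,0,133],[0.0142,0.0305,0,0,133],[0.0142,0.0305,0,0,133],[0.0142,0.0305,0,0,133],[0.0142,0.0305,0,0,133],[0.0142,0.0308,0,0,133],[0,0,0.03,0,133],[0,0,0.022,0,133],[0,0,0,0,133],[0,0,0,0,133],[0,0,0,0,133],[0,0,0,0,133]]';python3 -m creep '[[0,0,0,0,133],[0,0,0,0,133]]';python3 -c "
from h import *
f=.08
to(W(.045+.07*np.sin(f),.115,.149),-.2025)"
```

```text
t: 75.83
tool_pos: [0.6263, 0.0824, 0.1969]
orientation: [-3.125, 0.318, -0.005]
force: [0.3, 0.9, 0.2]
opening: 0.0446
t: 76.0
tool_pos: [0.626, 0.0825, 0.1962]
orientation: [-3.125, 0.318, -0.004]
force: [0.0, 0.2, -0.5]
opening: 0.0444
t 76.0 tcp [0.626  0.0825 0.1962] yaw -0.2026 q6 1.823 F [ 0.   0.2 -0.5] T [ 0.05  0.02 -0.02] op 44.4
twist -0.0001 q6 after 1.823
shift [-0.0003  0.0019  0.0471] (tool axes now)
```

```bash
python3 -m creep '[[0,0.002,0.016,0,133],[0,0,0.017,0,133],[0,0,0.014,0,133],[0,0,0,0,133],[0,0,0,0,133],[0,0,0,0,133]]'; python3 tq.py;python3 -m creep '[[0,0,0,0,220],[0,0,0,0,220],[0,0,0,0,220],[0,0,0,0,220],[0,0,0,0,220]]' 40;python3 tq.py; python3 -m creep '[[-0.0035,0,-0.0003,0,220],[-0.0035,0,0,0,220],[-0.0034,0,0.0003,0,220],[0,0,0,0,220],[0,0,0,0,220],[0,0,0,0,220]]';python3 tq.py;python3 -m creep '[[0,0,0,0,133],[0,0,0,0,133],[0,0,0,0,133],[0,0,0,0,133],[0,0,-0.02,0,133],[0,0,-0.04,0,133],[0,0,-0.04,0,133],[-0.015,-0.037,0,0,133],[-0.015,-0.037,0,0,133],[-0.015,-0.037,0,0,133],[-0.015,-0.037,0,0,133],[-0.015,-0.037,0,0,133]]' 20;python3 -m creep '[[0,0,0,0,133],[0,0,0,0,133]]'; python3 m.py; python3 -c "
from h import *
to()
shot('side','s37',(195,145,265,225),8);shot('top','t37',(262,100,312,175),8)
for c in('side','top'): print([(np.round(x['pixel'],1),round(x['confidence'],2)) for x in tip_of(c,'set_screw')[:2]])
"
```

```text
t: 76.5
tool_pos: [0.6253, 0.0803, 0.1484]
orientation: [-3.125, 0.318, -0.001]
force: [0.4, -0.6, 0.5]
opening: 0.0447
  yaw -0.203 Tz -0.001 j6 0.0 op 44.7 F [ 0.4 -0.6  0.5]
t: 76.92
tool_pos: [0.6257, 0.0805, 0.1489]
orientation: [-3.125, 0.318, -0.004]
force: [0.3, 2.0, 5.3]
opening: 0.0339
  yaw -0.203 Tz 0.016 j6 0.032 op 33.9 F [0.3 2.  5.3]
t: 77.42
tool_pos: [0.6168, 0.0823, 0.149]
orientation: [-3.125, 0.319, -0.008]
force: [6.5, 2.7, 1.2]
opening: 0.0337
  yaw -0.2032 Tz 0.089 j6 0.047 op 33.7 F [6.5 2.7 1.2]
t: 78.42
tool_pos: [0.5778, 0.2799, 0.2474]
orientation: [3.125, -0.32, -0.001]
force: [1.0, 1.0, -1.2]
opening: 0.0446
t: 78.58
tool_pos: [0.5774, 0.2806, 0.2469]
orientation: [3.125, -0.313, -0.002]
force: [-0.3, 1.1, -0.1]
opening: 0.0444
[[354 353 354 353 350 352 351 349 350 350 351 343 260 142]
 [366 365 365 365 366 363 363 361 363 360 367 358 273 135]
 [366 363 362 363 362 363 361 359 362 364 374 326 187 144]
 [350 351 351 351 351 351 353 353 353 356 371 313 141 141]
 [349 350 349 347 347 347 348 346 349 351 347 268 149 138]
 [360 360 359 358 360 362 363 363 36
[... 908 characters left out ...]
 [378 310  58  96 109 114 117 142 165 145  93  77 118 163]
 [366 292  16  67  84  89 103 134 163 136  72  81 125 162]
 [374 321 127   8  36  52  78 129 151 126  71  86 129 163]
 [375 387 334 180 140  87  82 139 156 122  76  98 133 153]
 [369 382 329 194 211 218 202 162 139 100  73 103 140 150]
 [360 371 317 179 201 208 188 141 133  85  73  93 132 148]
 [352 363 309 169 189 192 170 144 134  84  73 101 141 146]
 [361 374 317 180 197 199 171 135 122  71  78 113 144 145]
 [369 382 326 188 209 196 158 133 113  70  81 109 135 137]]
t 78.73 tcp [0.5787 0.2774 0.2472] yaw -0.2041 q6 2.142 F [ 0.5 -0.2 -0. ] T [ 0.02  0.01 -0.02] op 44.3
[(array([224.9, 184.6]), 0.59)]
[(array([275. , 133.1]), 0.73)]
```

View pics/s37.png

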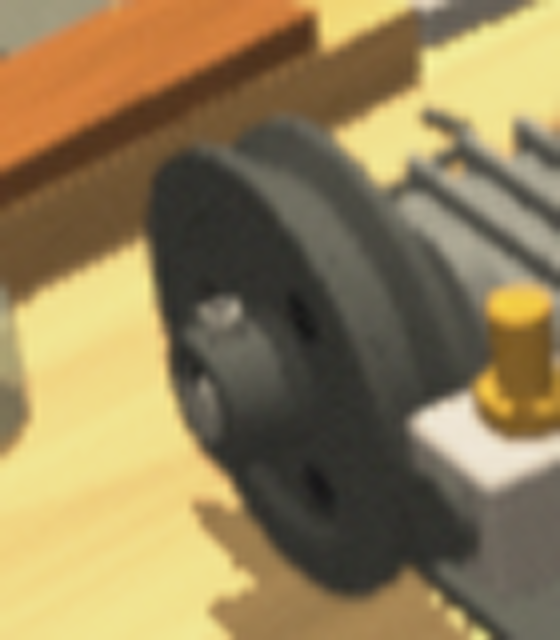

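View pics/t37.png

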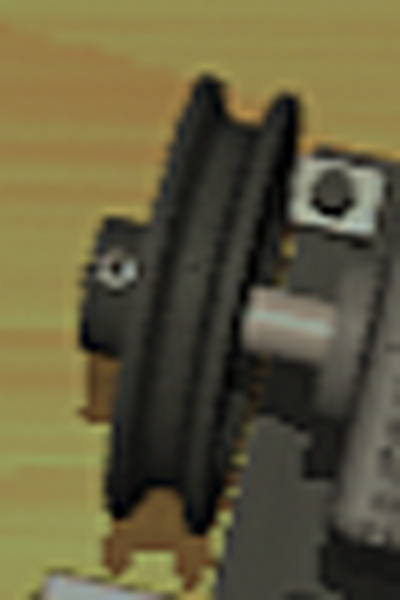

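```bash
python3 -m creep '[[-0.03,0.03,-0.02,0,60],[-0.035,0.02,-0.02,0,60],[-0.035,0,0,0,60],[0,0,0,0,60],[0,0,0,0,60],[0,0,0,0,60]]'; python3 barb.py; python3 -c "
from h import *
shot('side','s38');shot('top','t38');to()
"
```

```text
t: 79.43
tool_pos: [0.4778, 0.2529, 0.2841]
orientation: [-3.125, 0.319, -0.002]
force: [0.4, 0.2, 0.4]
opening: 0.0706
[(np.int64(197), np.int64(203)), (np.int64(197), np.int64(204)), (np.int64(197), np.int64(204)), (np.int64(197), np.int64(204)), (np.int64(197), np.int64(204)), (np.int64(198), np.int64(205)), (np.int64(198), np.int64(205)), (np.int64(198), np.int64(205)), (np.int64(198), np.int64(205)), (np.int64(199), np.int64(206)), (np.int64(199), np.int64(206)), (np.int64(199), np.int64(206)), (np.int64(199), np.int64(206)), (np.int64(200), np.int64(205))]
-101.57816185573893
-99.99420330618292
-100.78791621959134
t 79.58 tcp [0.4781 0.253  0.2835] yaw -0.204 q6 2.167 F [ 0.8  0.4 -0.2] T [-0.01  0.03  0.02] op 71.0
```

View pics/s38.png

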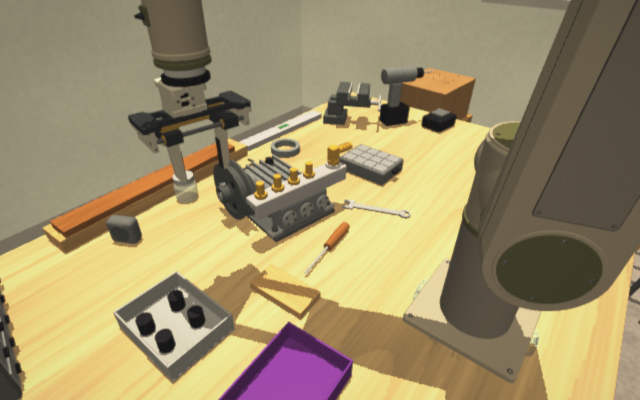

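View pics/t38.png

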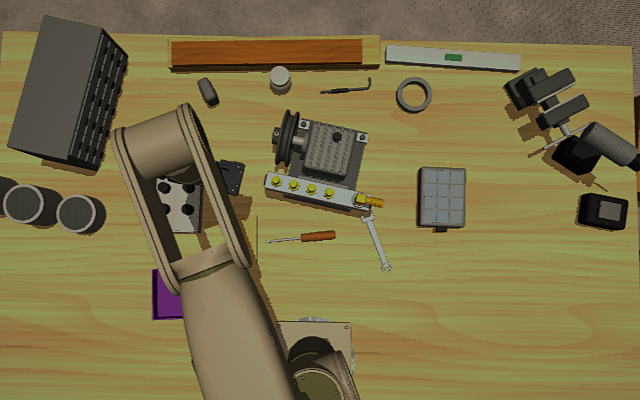

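```bash
python3 -c "
from h import *
print(close_job())"
```

```text
the job is handed in; nothing more can be done
None
```

The pump is ready to plumb in and the job is handed in, at about 80 s of the 210 s allowed.

- **Caps:** All four caps were present. They now stand in the steel tray, and the last picture shows all four inside. The tray was knocked a few centimetres aside while the arm was working elsewhere, and its caps stayed in.
- **Elbow:** I turned it clockwise about 6.15 rad in four grips until it met resistance, then a little further to line it up.
  - The tool's angle at release puts the barb at about -102.0°, against a bar direction of about -101.6° from the cameras. A coarser camera reading of the barb gave -100.8°.
  - The holding torque at the end, 0.15 to 0.2 N m, fits the expected seal position.
  - One check disagreed: the torque rise came about 0.06 to 0.09 rad later than the expected thread-home angle. I went by the camera angles rather than the torque. I did not measure the elbow's height to confirm the hex is home.
- **Pulley:** The set screw points straight up to within about 0.05 rad. The top camera reads about 0 and the side camera about 0.05. The grip slipped a little on the turning strokes, so I corrected it with three short extra strokes while watching the cameras.

The rest of the bench looks undisturbed in the last pictures, and the gripper is clear of everything.

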